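Load the otoscope's cell into the spring charger

TASK

The otoscope's rechargeable cell is the tallest of the three cells standing in the white caddy. Lift it out, lay it in the trough of the sloped rest with its flat end down on the toe and let go of it there to change your grip from its end to its side; then load it level into the charger, flat end against the spring-loaded sliding contact and the metal button against the fixed one, down in both saddles, and let go. Leave the two other cells standing in the caddy, and leave the otoscope where it lies.

Things in the scene. Friction and masses are not known exactly. Their poses are not given: they have to be found in the camera images.
- cell_mid (a point): centre of the cell to charge: a grey rigid cylinder 26 mm in diameter and 65 mm long over all, 90 g, with a steel button (10 mm wide, 2 mm high, included in the 65 mm) at one end and a flat steel base at the other. z points along the cell from the flat base to the button. It starts upright in one of the caddy's three wells, button up, 37 mm of it above the caddy.
- spare_a_mid (a point): centre of a spare cell that stays in the caddy: like the cell to charge, 26 mm in diameter, but only 50 mm long (22 mm of it above the caddy). z along the cell to its button.
- spare_b_mid (a point): centre of the other spare cell, the same as the first.
- caddy: white fixed cell caddy, 42 x 112 mm and 34 mm high (on a 50 x 120 mm foot 4 mm thick); origin at the centre of its underside. Three round wells of 28 mm diameter, 28 mm deep, in a row along its y axis at y = -34, 0, +34 mm; well floors 6 mm above the desk. Nothing stands beside the row in its x directions.
- trough: V trough of the sloped rest; origin where the centre of the parked cell comes to lie, 64 mm above the desk. z points up the slope along the trough, 50 degrees above level; x is level, across it; y points into it, so a cell is laid in along +y. It carries the underside of the cell, 13 mm from its axis, from the toe (face at z = -32.5 mm, reaching to y = -3.5 mm) up to z = +17 mm.
- charger: fixed white single-bay charger, base 66 mm (x) by 116 mm (y = -68 to +48 mm), 14 mm high; origin on its underside, below the centre of the seated cell. The bay runs along y, sliding contact at the -y end. Two V saddles at y = -23 and +23 mm (8 mm long, 32 mm wide, tops 27 mm above the desk) carry the cell; between them, above the base, the sides are open for fingers.
- seat (a point): where the centre of the seated cell must be: middle of the charger's bay, 33 mm above the desk. y is the bay's axis: the cell's button must point to +y, its flat base to -y.
- contact_face (a point): middle of the bay-side face of the sliding contact, 33 mm above the desk; the plate is 30 mm wide and 30 mm high, its top edge 46 mm above the desk.
- contact (a joint): travel of the sliding contact, m: 0 at rest, grows as it is pushed to the charger's -y, stop at 0.012. At 0 the bay is 60 mm long, 5 mm too short for the cell; with the cell in place it reads 0.005. The spring pushes back with about 3 N at 0 and 9 N at the stop.
- otoscope_mid (a point): a point at the middle of the otoscope's handle, 14 mm above the desk, as it lies on its side on the desk (138 x 67 x 28 mm, white handle and black head), to be left where it lies.
- rest: the otoscope's grey sloped rest, fixed: a foot plate 56 mm (x) by 104 mm (y), 8 mm high, origin under it, with an upright wedge 17 mm thick that carries the trough, which falls towards its -y. The trough is 22 mm wide, narrower than the cell, so that fingers can straddle it, and the upper end of a parked cell stands clear above it.
- fixed_face (a point): middle of the face of the charger's fixed contact, at y = +32.5 mm in the bay and 33 mm above the desk: a block 36 mm wide, its top only 38 mm above the desk.

How it is judged (in metres and radians):
On the way:
1. the cell lies in the sloped trough, button end up, its flat end on the toe, let go and at rest (distance between cell_mid and trough below 0.006 m and angle between the z axis of cell_mid and the z axis of trough, either way round below 0.12 rad and angle between cell_mid's own z axis and vertical below 1 rad and contact force between the fingers and cell below 0.05 N and linear speed of cell below 0.02 m/s), for 0.2 s.
At the end, for the whole second after the job is handed in: The cell lies still in the bay, centre within 4 mm of the seat, axis within 4 degrees of the bay's, flat base against the sliding contact, which stands 3 to 7.5 mm back; both spare cells are in their wells (moved under 8 mm) and the otoscope has moved under 20 mm (distance between cell_mid and seat below 0.004 m and angle between the z axis of cell_mid and the y axis of seat, either way round below 0.07 rad and z of contact_face in the frame of cell_mid below -0.02 m and value of joint contact between 0.003 and 0.0075 m and linear speed of cell below 0.01 m/s and distance of each of spare_a_mid, spare_b_mid from where it was at the start of the episode below 0.008 m and distance of otoscope_mid from where it was at the start of the episode below 0.02 m); the robot touches nothing.
It fails at once if a spare cell is pulled out of its well (distance of any of spare_a_mid, spare_b_mid from where it was at the start of the episode above 0.015 m).
It fails at once if the otoscope is shoved away (distance of otoscope_mid from where it was at the start of the episode above 0.03 m).
It also fails if it takes over 59 s, if anything falls off the work surface, if the arm or the gripper's body presses on something with over 40 N, if the wrist force passes 120 N, or if a joint passes its speed limit or range.

ROBOT

A 6-joint arm with a two-finger parallel gripper is mounted at the origin on a cart in front of the work surface, level with it; the furniture and walls round the work are solid. World frame = base frame: x ahead of the robot, y to its left, z up, the work surface at z = 0. Lengths are in mm, angles in rad, forces in N, time in s.
With the tool pointing down it reaches from about 275 to 750 mm from the base axis. Payload 10.2 kg.
Tool frame: the origin (TCP) lies between the finger pads; the fingertips stand 17 mm ahead of it and the grasp point (between the pads) lies 2 mm behind it; z points along the fingers, y is the line along which they close (so a half turn about z gives the same grasp; the last joint's range is limited). The gripper opens to 85 mm and grips with 20 to 120 N. Pads are 22 mm wide; open, the fingers measure 114 mm over their backs; the gripper's body (76 mm by 85 mm) begins 54 mm behind the grasp point. The pads swing forward as they close: fully open they stand 13 mm farther back than shut.
Start: joints at [-1.405, 0.313, 1.498, -0, 1.331, -0.223], TCP at [199.004, -485.828, 248.294] pointing down, gripper open.
Joint ranges: [-2.94, 2.94], [-0.97, 2.17], [0.19, 2.56], [-1.23, 4.37], [0.02, 3.11], [-2.88, 2.88]. Speed limits (rad/s): [2.39, 2.39, 3.01, 3.14, 3.14, 3.14].

INTERFACE

Orientations are given as a unit quaternion [w, x, y, z].
In Python, from rig import * gives the robot as it stands.
- The arm moves only by the tool step_arm, never from a script. Its argument "commands" is text: rows parted by semicolons, each of 7 numbers parted by spaces: the opening, from 0 (shut) to 1 (fully open), then the shift along the tool's x, y, z in cm, then the turn, a rotation vector about the tool's x, y, z in rad. In form: hand x y z rx ry rz; .... A call has 1 to 20 rows; each row is the pose to reach, as a shift and turn from the pose commanded when the call began, along the tool's axes at that moment; what a row does not reach only later rows make up. A row lasts 1/12 s, in which the tool goes at most 41.7 mm and 7.16 degrees, less where a joint would pass 70% of its speed; a pose out of reach is approached as far as the arm can. A call with a gripper value outside its range is refused whole. The fingers move at their own pace and stop on an object; "newtons" is the grip in N (left out, the last holds). Time passes only in rows, so rows that repeat a pose let the fingers close. It gives the time, the measured TCP pose, the force, the opening and the grip force at its end, in the units of the state.
- sense(): the state, without advancing time (a new reading comes with each control period).
- capture(name): name is "scene" or "top"; returns the picture (384x512x3 uint8, red, green, blue); there is no depth.
- camera_model(name): a dict with "mtx" (3x3 intrinsics, pixels), "eye" and "rotation" of the camera in the world. Camera axes: x right, y down, z forward; pixel columns grow to the right and rows downward; lengths in mm; the calibration is good to about 2 mm. A picture is of the moment at which its call begins. camera_model takes no time and is no camera call.
- finish_job(): hands the job in; it is judged then, once.
Trained networks look in the newest picture that a camera, given by its name, has taken for a name from the list of things; names that differ only in an ending like _2 or _b are one class to them, and where a whole thing is asked for, a point or a joint stands for the part that bears it (a point fixed in the world has none). Each returns a list of dicts, best first, with "score" (0 to 1); they miss things now and then, are a little off and sometimes report something else, mostly with a low value. They report only what shows in the picture. A call takes as long as a camera call.
- search_frame(camera, label): "rect" ([centre column, centre row, width, height] in pixels, round what is visible of it).
- trace(camera, label): "mask" (384x512 bool, what is visible of it) and "rect" ([centre column, centre row, width, height] in pixels, round what is visible of it).
- spot_point(camera, label): "xy" ([column, row] in pixels: a listed point, or the origin of a listed thing).
The state is a dict: "time_s": time; "joints": joint angles; "dq": joint speeds; "tau": joint torques, N m; "eef_pos": TCP position; "ee_rot": TCP orientation; "force": force on the tool from outside, world axes, zero at the start; "wrist_torque": the same for the moment, N m; "grip_width": opening from 0.0 (shut) to 1.0 (fully open); "grip_force": force on a finger pad.
Only numpy, scipy, OpenCV 4.12 (cv2) and the standard library are available. Lean on these libraries where they do the work, as an engineer would, in place of code of your own. Each camera call takes 0.05 s, during which the arm holds its last target. There are 200 camera calls.

## Working session

There is one attempt and no reset: what is moved stays moved. The work goes in short steps, Python scripts to look and compute and a tool call to move; the robot and the scene stay as the last step left them, time stands still between calls to the robot, and variables do not carry over. Pictures are saved under pics/ and viewed, at most 10 in all, crops included, and the job is handed in when it is done.

Besides the shell and the picture viewer there is one more tool, called after ">>>" in YAML: its name, and indented under it one key for each argument. step_arm: Moves the arm, as the interface text tells. Its arguments: {"type":"object","properties":{"commands":{"type":"string"},"newtons":{"type":"number"}},"required":["commands"]}

```bash
ls; mkdir -p pics
cat > h.py <<'E'
from rig import *
import numpy as np, cv2
from scipy.spatial.transform import Rotation as R
def ray(cam,uv):
    m=camera_model(cam); d=np.linalg.inv(np.array(m["mtx"]))@[uv[0],uv[1],1.]
    return np.array(m["eye"],float),np.array(m["rotation"])@d
def onz(cam,uv,z):
    e,d=ray(cam,uv); return e+d*(z-e[2])/d[2]
def proj(cam,p):
    m=camera_model(cam); c=np.array(m["rotation"]).T@(np.array(p,float)-m["eye"]); u=np.array(m["mtx"])@c; return u[:2]/u[2]
def tri(uvs):
    A=np.zeros((3,3));b=np.zeros(3)
    for c,uv in uvs:
        e,d=ray(c,uv); d=d/np.linalg.norm(d); P=np.eye(3)-np.outer(d,d); A+=P;b+=P@e
    return np.linalg.solve(A,b)
def save(cam,name):
    im=capture(cam); cv2.imwrite(f"pics/{name}.png",im[:,:,::-1]); return im
E
python3 - <<'E'
from h import *
np.set_printoptions(precision=1,suppress=True)
a=save("scene","s0");b=save("top","t0")
cv2.imwrite("pics/both0.png",cv2.resize(np.vstack([a,b])[:,:,::-1],(400,600)) if 0 else np.hstack([a,b])[:,:,::-1][:, :, :].copy() if 0 else a[:,:,::-1])
for c in("scene","top"):
    print(c,camera_model(c)["eye"])
    for l in ["cell_mid","spare_a_mid","caddy","trough","charger","seat","contact_face","fixed_face","rest","otoscope_mid"]:
        print(l,[(np.array(r["xy"]),round(r["score"],2)) for r in spot_point(c,l)][:3])
E
```

```text
pics
scene [-456.4 -475.7  866.9]
cell_mid [(array([369.8, 237.9]), 0.55)]
spare_a_mid [(array([377.3, 244.3]), 0.54), (array([157.5, 163. ]), 0.22)]
caddy [(array([365.9, 246.7]), 0.7)]
trough []
charger [(array([162.6, 172.9]), 0.69), (array([158.1, 162.5]), 0.4)]
seat [(array([157.2, 162. ]), 0.91)]
contact_face [(array([164.2, 169.8]), 0.44)]
fixed_face [(array([153. , 160.1]), 0.71)]
rest []
otoscope_mid []
top [ 344.2   27.3 1332.3]
cell_mid [(array([381.4, 225.9]), 0.58)]
spare_a_mid [(array([136.9, 211.3]), 0.54)]
caddy [(array([375.8, 221.7]), 0.83)]
trough [(array([214.9, 216.3]), 0.41)]
charger [(array([136.4, 208.6]), 0.73)]
seat [(array([131.4, 208.3]), 0.69)]
contact_face [(array([144.9, 211. ]), 0.54)]
fixed_face [(array([123.1, 207.2]), 0.71)]
rest [(array([214.8, 220.9]), 0.8), (array([136.9, 209.9]), 0.35)]
otoscope_mid [(array([192.1, 171.7]), 0.69)]
```

View pics/s0.png

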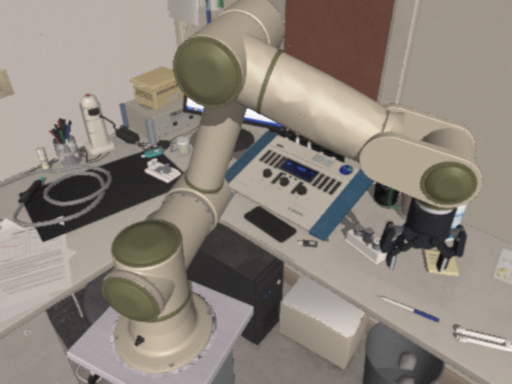

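View pics/t0.png

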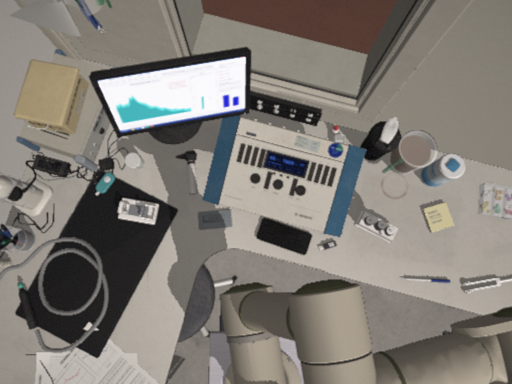

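The scene view shows the charger at (163,172) and the caddy at (366,245). The arm hides the rest. The top view shows the caddy at (376,224), the rest at (215,218), the charger at (137,209) and the otoscope at (192,170).

Run:
```python
from h import *
np.set_printoptions(precision=1,suppress=True)
a=cv2.imread("pics/s0.png");b=cv2.imread("pics/t0.png")
def crop(im,c,r=28,s=400):
    x,y=c; return cv2.resize(im[y-r:y+r,x-r:x+r],(s,300 if 0 else s),interpolation=cv2.INTER_CUBIC)
t=np.hstack([crop(b,(376,225),28,260),crop(b,(215,218),28,260),crop(b,(137,209),28,260)])
u=np.hstack([crop(a,(370,240),34,260),crop(a,(163,171),28,260),crop(b,(192,170),28,260)])
cv2.imwrite("pics/m0.png",np.vstack([t,u]))
for c,l,z in [("top","caddy",34),("top","charger",14),("top","rest",8),("top","cell_mid",60),("top","spare_a_mid",50),("scene","charger",14),("scene","cell_mid",60),("top","otoscope_mid",14),("scene","contact_face",30),("top","contact_face",30)]:
    for r in trace(c,l)[:2]:
        m=r["mask"].astype(np.uint8); p=cv2.findContours(m,0,2)[0]; p=max(p,key=len).reshape(-1,2)
        w=np.array([onz(c,q,z)[:2] for q in p],np.float32)
        print(c,l,round(r["score"],2),r["rect"],cv2.minAreaRect(w))
P={}
for l,z in [("cell_mid",38),("caddy",0),("trough",64),("charger",0),("seat",33),("contact_face",33),("fixed_face",33),("rest",0),("otoscope_mid",14)]:
    for c in("top","scene"):
        for r in spot_point(c,l)[:1]: print(l,c,onz(c,r["xy"],z))
```

```text
Traceback (most recent call last):
  File "h.py", line 8, in onz
    e,d=ray(cam,uv); return e+d*(z-e[2])/d[2]
        ~~~^^^^^^^^
  File "h.py", line 6, in ray
    return np.array(m["eye"],float),np.array(m["rotation"])@d
                                    ~~~~~~~~~~~~~~~~~~~~~~~^~
ValueError: matmul: Input operand 1 has a mismatch in its core dimension 0, with gufunc signature (n?,k),(k,m?)->(n?,m?) (size 3 is different from 4)
```

View pics/m0.png

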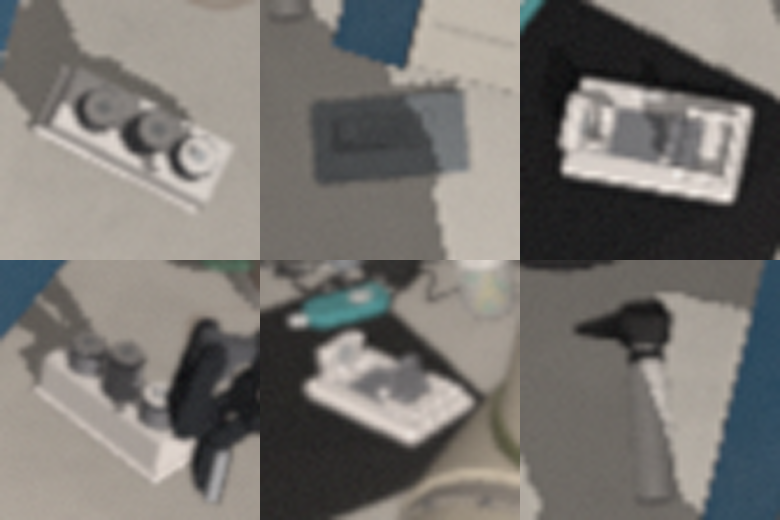

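The montage shows three cells in the caddy, the rest lying about along the image row, and the charger with the sliding contact not yet told apart.

```bash
python3 - <<'E'
s=open('h.py').read()
s=s.replace('def ray(','def rot(m): q=m["rotation"]; return R.from_quat([q[1],q[2],q[3],q[0]]).as_matrix()\ndef ray(').replace('np.array(m["rotation"])','rot(m)')
open('h.py','w').write(s)
E
cat > m.py <<'E'
from h import *
np.set_printoptions(precision=1,suppress=True)
print(camera_model("top"))
print("tcp proj",proj("top",sense()["eef_pos"]),proj("scene",sense()["eef_pos"]))
for c,l,z in [("top","caddy",34),("top","charger",14),("top","rest",8),("top","cell_mid",60),("top","spare_a_mid",50),("scene","charger",14),("scene","cell_mid",60),("top","otoscope_mid",14),("scene","contact_face",30),("top","contact_face",30)]:
    for r in trace(c,l)[:2]:
        m=r["mask"].astype(np.uint8); p=cv2.findContours(m,0,2)[0]; p=max(p,key=len).reshape(-1,2)
        w=np.array([onz(c,q,z)[:2] for q in p],np.float32)
        x=cv2.minAreaRect(w)
        print(c,l,round(r["score"],2),np.array(r["rect"]),np.array(x[0]),np.array(x[1]),round(x[2],1))
for l,z in [("cell_mid",38),("spare_a_mid",31),("caddy",0),("trough",64),("charger",0),("seat",33),("contact_face",33),("fixed_face",33),("rest",0),("otoscope_mid",14)]:
    for c in("top","scene"):
        for r in spot_point(c,l)[:1]: print(l,c,onz(c,r["xy"],z))
E
python3 m.py
```

```text
{'mtx': array([[426.8,   0. , 256.9],
       [  0. , 426.8, 193.8],
       [  0. ,   0. ,   1. ]]), 'eye': array([ 344.2,   27.3, 1332.3]), 'rotation': array([-0.1,  0.7, -0.7,  0.1])}
tcp proj [461.2 327.3] [414.1 265.4]
top caddy 0.64 [377.4 226.1  43.9  35.5] [ 467.7 -348.1] [123.7  54.5] 63.2
top caddy 0.23 [138.9 212.4  40.1  22.9] [513.8 382. ] [118.4  64.9] 81.2
top charger 0.82 [137.2 210.4  42.7  27. ] [515.4 388.4] [120.5  66.2] 81.2
top rest 0.85 [213.8 221.   35.8  17.4] [489.6 147.7] [ 58.1 103.3] 4.9
top cell_mid 0.63 [380.9 227.4  12.2  11.1] [ 468.8 -351.9] [20.3 30.1] 21.7
top spare_a_mid 0.41 [389.2 229.6  10.9  11. ] [ 453.  -382.9] [27.1 30.9] 0.2
top spare_a_mid 0.36 [136.8 209.6  39.5  27.1] [511.3 376.7] [121.   66.6] 81.2
scene charger 0.89 [162.7 169.6  37.7  29.4] [518.1 396.2] [152.9  81.9] 79.7
scene cell_mid 0.67 [369.1 237.1   9.1  14.8] [ 459.9 -354.9] [65.3 26. ] 8.0
top otoscope_mid 0.58 [188.5 170.6  22.2  45.1] [639.4 239.1] [140.3  60.7] 3.4
top otoscope_mid 0.34 [214.9 219.2  20.5   9.5] [494.3 149.5] [21.8 59. ] 0.2
scene contact_face 0.44 [167.4 169.5   7.9   7. ] [514.  367.2] [57.7 27.5] 36.7
top contact_face 0.61 [144.4 211.1   9.9   8.2] [513.2 364.5] [27.8 24.5] 0.2
cell_mid top [ 468.  -364.3   38. ]
cell_mid scene [ 473.2 -359.9   38. ]
spare_a_mid top [510.5 382.7  31. ]
spare_a_mid scene [ 464.9 -384.1   31. ]
caddy top [ 484.7 -358.7    0. ]
caddy scene [ 474.9 -354.     0. ]
trough top [492.2 140.7  64. ]
charger top [523.  393.2   0. ]
charger scene [520.3 391.3   0. ]
seat top [519.4 399.4  33. ]
seat scene [530.4 417.   33. ]
contact_face top [511.2 357.8  33. ]
contact_face scene [501.  364.8  33. ]
fixed_face top [522.7 425.   33. ]
fixed_face scene [533.8 438.2  33. ]
rest top [485.2 146.5   0. ]
otoscope_mid top [639.3 219.9  14. ]
```

```bash
cat > fit.py <<'E'
from h import *
from scipy.optimize import minimize
S=8
def box(x0,x1,y0,y1,z0,z1): return np.array([[x,y,z] for x in(x0,x1) for y in(y0,y1) for z in(z0,z1)],float)
def cyl(p,q,r=13,n=24):
    p,q=np.array(p,float),np.array(q,float);a=(q-p)/np.linalg.norm(q-p);u=np.cross(a,[1,0,0]) if abs(a[0])<.9 else np.cross(a,[0,1,0]);u/=np.linalg.norm(u);v=np.cross(a,u)
    t=np.linspace(0,2*np.pi,n);c=r*(np.outer(np.cos(t),u)+np.outer(np.sin(t),v));return np.vstack([p+c,q+c])
def pose(parts,x,y,yaw):
    c,s=np.cos(yaw),np.sin(yaw);M=np.array([[c,-s,0],[s,c,0],[0,0,1]]);return [p@M.T+[x,y,0] for p in parts]
CAD=[box(-25,25,-60,60,0,4),box(-21,21,-56,56,0,34),cyl((0,0,6),(0,0,70)),cyl((0,34,6),(0,34,55)),cyl((0,-34,6),(0,-34,55))]
CHG=[box(-33,33,-68,48,0,14),box(-16,16,-27,-19,0,27),box(-16,16,19,27,0,27),box(-15,15,-30,-27.5,14,46),box(-18,18,32.5,42,0,38)]
d=np.array([np.cos(np.radians(50)),np.sin(np.radians(50))])
def rest(yo):
    n=np.array([-d[1],d[0]]) # normal up in (y,z)
    P=lambda s,h:np.array([yo,64])+d*s+n*h
    pr=lambda pts,w:np.array([[x,q[0],q[1]] for x in(-w,w) for q in pts])
    t=P(17,-9);b=P(-32.5,-9)
    return [box(-28,28,-52,52,0,8),pr([P(-32.5,-13),P(17,-13),np.array([P(17,-13)[0],8]),np.array([P(-32.5,-13)[0],8])],8.5),pr([P(-32.5,-13),P(17,-13),P(17,-6),P(-32.5,-6)],11),pr([P(-36,-13),P(-32.5,-13),P(-32.5,3.5),P(-36,3.5)],11)]
def sil(cam,parts):
    im=np.zeros((384*S//1,512*S),np.uint8) if 0 else None
    return [np.array([proj(cam,q) for q in p]) for p in parts]
def render(cam,parts,roi):
    x0,y0,x1,y1=roi; im=np.zeros(((y1-y0)*S,(x1-x0)*S),np.uint8)
    for p in sil(cam,parts):
        h=cv2.convexHull(((p+.5-[x0,y0])*S).astype(np.float32)).astype(np.int32); cv2.fillConvexPoly(im,h,1)
    return cv2.resize(im.astype(np.float32),(x1-x0,y1-y0),interpolation=cv2.INTER_AREA)
def fit(parts,masks,p0):
    rois=[]
    for cam,m in masks:
        ys,xs=np.where(m); rois.append((xs.min()-8,ys.min()-8,xs.max()+9,ys.max()+9))
    def f(v):
        e=0
        for (cam,m),r in zip(masks,rois):
            a=render(cam,pose(parts,v[0],v[1],v[2]),r);b=m[r[1]:r[3],r[0]:r[2]].astype(float)
            e+=1-np.minimum(a,b).sum()/np.maximum(a,b).sum()
        return e/len(masks)
    s=minimize(f,p0,method="Nelder-Mead",options=dict(initial_simplex=np.array([p0]*4)+np.array([[0,0,0],[8,0,0],[0,8,0],[0,0,.08]]),maxiter=150,xatol=.05,fatol=1e-5))
    return s.x,s.fun
def tm(cam,*ls):
    m=np.zeros((384,512),bool)
    for l,near in ls:
        for r in trace(cam,l):
            if np.hypot(*(np.array(r["rect"][:2])-near))<22 and r["rect"][2]<55: m|=r["mask"]
    return m
def draw(cam,im,parts,c,r,s=390):
    o=cv2.resize(im[c[1]-r:c[1]+r,c[0]-r:c[0]+r],(s,s),interpolation=cv2.INTER_CUBIC);k=s/(2*r)
    for p in sil(cam,parts):
        cv2.polylines(o,[cv2.convexHull(((p+.5-[c[0]-r,c[1]-r])*k).astype(np.float32)).astype(np.int32)],True,(0,0,255),1)
    return o
E
python3 - <<'E'
from fit import *
np.set_printoptions(precision=2,suppress=True)
a=cv2.imread("pics/s0.png");b=cv2.imread("pics/t0.png")
mc=tm("top",("caddy",(377,226)),("cell_mid",(381,227)),("spare_a_mid",(377,226)))
mh=tm("top",("charger",(137,210)));ms=tm("scene",("charger",(163,170)))
mr=tm("top",("rest",(214,220)))
c,e=fit(CAD,[("top",mc)],[472,-354,np.radians(-27)]);print("caddy",c,e)
h,e=fit(CHG,[("top",mh),("scene",ms)],[518,393,np.radians(-9)]);print("chg",h,e)
h2,e=fit(CHG,[("top",mh)],h);print("chg top",h2,e)
h2,e=fit(CHG,[("scene",ms)],h);print("chg sc",h2,e)
R1,e1=fit(rest(0),[("top",mr)],[488,147,np.radians(5)]);print("rest +y",R1,e1)
R2,e2=fit(rest(0),[("top",mr)],[488,147,np.radians(185)]);print("rest -y",R2,e2)
o=np.vstack([np.hstack([draw("top",b,pose(CAD,*c),(377,226),28,300),draw("scene",a,pose(CAD,*c),(370,240),34,300)]),
np.hstack([draw("top",b,pose(rest(0),*R1),(214,218),28,300),draw("top",b,pose(CHG,*h),(137,209),28,300)])])
cv2.imwrite("pics/o0.png",o)
E
```

```text
Traceback (most recent call last):
  File "fit.py", line 37, in fit
    s=minimize(f,p0,method="Nelder-Mead",options=dict(initial_simplex=np.array([p0]*4)+np.array([[0,0,0],[8,0,0],[0,8,0],[0,0,.08]]),maxiter=150,xatol=.05,fatol=1e-5))
  File "fit.py", line 34, in f
    a=render(cam,pose(parts,v[0],v[1],v[2]),r);b=m[r[1]:r[3],r[0]:r[2]].astype(float)
  File "fit.py", line 24, in render
    for p in sil(cam,parts):
             ~~~^^^^^^^^^^^
  File "fit.py", line 21, in sil
    return [np.array([proj(cam,q) for q in p]) for p in parts]
                      ~~~~^^^^^^^
  File "h.py", line 11, in proj
    m=camera_model(cam); c=rot(m).T@(np.array(p,float)-m["eye"]); u=np.array(m["mtx"])@c; return u[:2]/u[2]
ValueError: time passes only in moves, steps and waits
```

```bash
sed -i 's/^import numpy as np, cv2/import numpy as np, cv2, functools\ncamera_model=functools.cache(camera_model)/' h.py
cat > f0.py <<'E'
from fit import *
np.set_printoptions(precision=2,suppress=True)
a=cv2.imread("pics/s0.png");b=cv2.imread("pics/t0.png")
mc=tm("top",("caddy",(377,226)),("cell_mid",(381,227)),("spare_a_mid",(377,226)))
mh=tm("top",("charger",(137,210)));ms=tm("scene",("charger",(163,170)))
mr=tm("top",("rest",(214,220)))
c,e=fit(CAD,[("top",mc)],[472,-354,np.radians(-27)]);print("caddy",c,e)
h,e=fit(CHG,[("top",mh),("scene",ms)],[518,393,np.radians(-9)]);print("chg",h,e)
h2,e=fit(CHG,[("top",mh)],h);print("chg top",h2,e)
h2,e=fit(CHG,[("scene",ms)],h);print("chg sc",h2,e)
R1,e1=fit(rest(0),[("top",mr)],[488,147,np.radians(5)]);print("rest +y",R1,e1)
R2,e2=fit(rest(0),[("top",mr)],[488,147,np.radians(185)]);print("rest -y",R2,e2)
o=np.vstack([np.hstack([draw("top",b,pose(CAD,*c),(377,226),28,300),draw("scene",a,pose(CAD,*c),(370,240),34,300)]),
np.hstack([draw("top",b,pose(rest(0),*R1),(214,218),28,300),draw("top",b,pose(CHG,*h),(137,209),28,300)])])
cv2.imwrite("pics/o0.png",o)
E
python3 f0.py; python3 -c "
from rig import *
s=sense();print(s['time_s'],s['eef_pos'],s['ee_rot'])"
```

```text
caddy [ 469.41 -354.44   -0.47] 0.14851657560784481
chg [518.48 399.18  -0.17] 0.09303542620186084
chg top [517.85 398.95  -0.16] 0.06685733387809678
chg sc [521.98 401.66  -0.17] 0.089540507859734
rest +y [491.12 147.86   0.08] 0.06196096232410353
rest -y [491.12 147.86   3.22] 0.06196096232410353
3.25 [ 198.99999376 -485.84290272  248.31441527] [2.85889292e-05 9.81164267e-01 1.93175258e-01 2.78392617e-06]
```

View pics/o0.png

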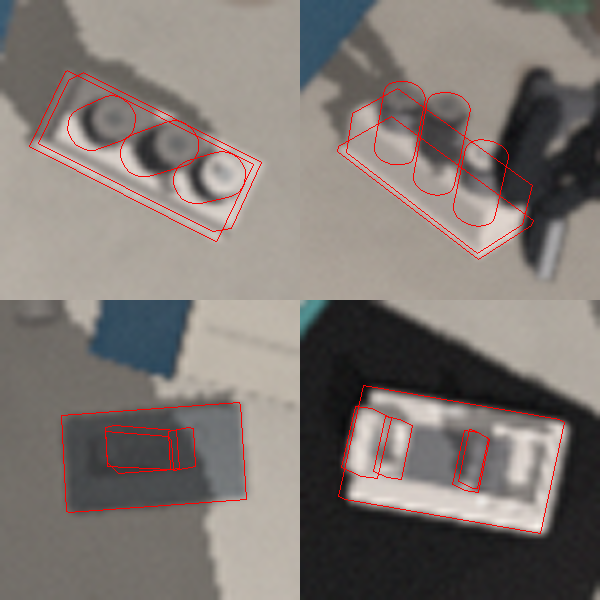

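The overlays match. The middle cell is the tall one: its top in the scene crop sits where a 71 mm top projects. The caddy is at about (469,-354), yaw -0.47, and the charger at about (518,399), yaw -0.165.

```bash
cat >> h.py <<'E'
def cur():
    s=sense(); q=s["ee_rot"]; return np.array(s["eef_pos"]),R.from_quat([q[1],q[2],q[3],q[0]]).as_matrix()
def frame(z,y):
    z=np.array(z,float);z/=np.linalg.norm(z);y=np.array(y,float);y-=z*(y@z);y/=np.linalg.norm(y);return np.c_[np.cross(y,z),y,z]
def rel(p,M=None,base=None):
    p0,M0=base or cur(); M=M0 if M is None else M
    d=M0.T@(np.array(p)-p0)/10; r=R.from_matrix(M0.T@M).as_rotvec()
    print("shift cm",d.round(2),"rot",r.round(3),"rows",max(np.linalg.norm(d)/4.17,np.degrees(np.linalg.norm(r))/7.16).round(1)); return np.array(p),M
E
python3 - <<'E'
from h import *
y=[np.cos(-.47),np.sin(-.47),0]
b=rel([469.4,-354.4,130],frame([0,0,-1],y))
E
```

```text
shift cm [30.   -1.91 11.83] rot [ 0.     0.    -0.712] rows 7.7
```

>>> step_arm:
  commands: "1 30 -1.91 11.83 0 0 -0.712;1 30 -1.91 11.83 0 0 -0.712;1 30 -1.91 11.83 0 0 -0.712;1 30 -1.91 11.83 0 0 -0.712;1 30 -1.91 11.83 0 0 -0.712;1 30 -1.91 11.83 0 0 -0.712;1 30 -1.91 11.83 0 0 -0.712;1 30 -1.91 11.83 0 0 -0.712;1 30 -1.91 11.83 0 0 -0.712;1 30 -1.91 11.83 0 0 -0.712;1 30 -1.91 11.83 0 0 -0.712;1 30 -1.91 11.83 0 0 -0.712;1 30 -1.91 11.83 0 0 -0.712;1 30 -1.91 11.83 0 0 -0.712"
  newtons: 20

```text
time_s: 4.42
eef_pos: [468.8, -355.1, 130.5]
ee_rot: [0.0, 0.853, 0.522, 0.0]
force: [1.0, -0.5, 0.2]
grip_width: 0.999
grip_force: 0.0
```

Run:
```python
from fit import *
np.set_printoptions(precision=2,suppress=True)
b=save("top","t1")[:,:,::-1].copy(); a=save("scene","s1")[:,:,::-1].copy()
for l in("trough","rest","otoscope_mid"): print(l,[(np.array(r["xy"]),round(r["score"],2)) for r in spot_point("scene",l)],[(np.array(r["xy"]),round(r["score"],2)) for r in spot_point("top",l)])
pr=proj("scene",[491,148,30]).astype(int);print(pr)
R1=[491.1,147.9,.08];R2=[491.1,147.9,.08+np.pi]
cp=[469.4,-354.4,-.47]
u=proj("scene",[469,-354,60]).astype(int);v=proj("top",[469,-354,60]).astype(int)
o=np.vstack([np.hstack([draw("top",b,[],(214,218),26,300),draw("scene",a,[],pr,30,300)]),
np.hstack([draw("top",b,pose(CAD[2:3],*cp),v,30,300),draw("scene",a,pose(CAD[2:3],*cp),u,30,300)])])
cv2.imwrite("pics/o1.png",o)
```

```text
trough [(array([216.6, 180.1]), 0.44)] [(array([141.8, 212.7]), 0.69), (array([215.4, 218.1]), 0.52), (array([215.4, 218.2]), 0.32)]
rest [(array([219.3, 192.7]), 0.83)] [(array([215.8, 221.6]), 0.73), (array([132. , 209.7]), 0.43)]
otoscope_mid [(array([217.5, 165.3]), 0.61)] [(array([190.4, 173.7]), 0.64)]
[216 188]
```

View pics/o1.png

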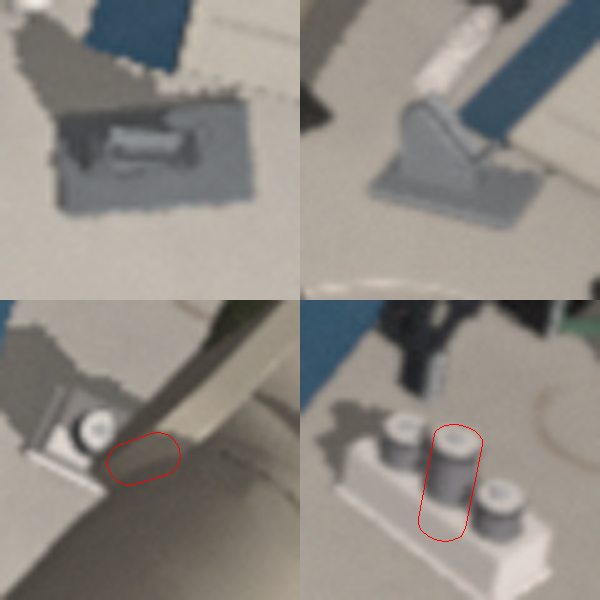

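The rest's high end is on the world +y side, so the trough falls toward -y. The middle cell's outline matches the model in the scene view. I descend now.

>>> step_arm:
  commands: "1 0 0 2 0 0 0;1 0 0 4 0 0 0;1 0 0 5.5 0 0 0;1 0 0 7 0 0 0;1 0 0 7 0 0 0;0.2 0 0 7 0 0 0;0.2 0 0 7 0 0 0;0.2 0 0 7 0 0 0;0.2 0 0 7 0 0 0;0.2 0 0 7 0 0 0;0.2 0 0 7 0 0 0;0.2 0 0 7 0 0 0"
  newtons: 20

```text
time_s: 5.82
eef_pos: [469.6, -354.7, 60.7]
ee_rot: [0.001, 0.852, 0.523, 0.0]
force: [-1.4, 0.6, 4.5]
grip_width: 0.295
grip_force: 22.5
```

Run:
```python
from fit import *
np.set_printoptions(precision=2,suppress=True)
capture("scene");s=sense();print(s["grip_width"],s["grip_force"],s["force"],s["joints"],s["time_s"])
mt=tm("top",("rest",(214,220)));ms=tm("scene",("rest",(217,188)))
if not mt.any(): capture("top"); mt=tm("top",("rest",(214,220)))
for yo in(-20,-10,0,10,20):
    r,e=fit(rest(yo),[("top",mt),("scene",ms)],[491,148,.08]);q=pose([np.array([[0,yo,64.]])],*r)[0][0];print(yo,r,e,"trough",q)
```

```text
0.29697398116937285 22.59308159351349 [-1.31  0.85  5.14] [-0.85  0.65  1.5  -0.    0.99 -0.38] 5.8667
-20 [490.65 148.47   0.05] 0.18849290149412873 trough [491.7 128.5  64. ]
-10 [490.76 148.1    0.07] 0.15121177289371962 trough [491.45 138.13  64.  ]
0 [491.1  148.02   0.06] 0.11742176175614316 trough [491.1  148.02  64.  ]
10 [491.3  147.37   0.06] 0.11899381369476209 trough [490.66 157.35  64.  ]
20 [491.64 147.22   0.06] 0.149132673283825 trough [490.39 167.18  64.  ]
```

>>> step_arm:
  commands: "0.2 0 0 0 0 0 0;0.2 0 0 0 0 0 0;0.2 0 0 -0.5 0 0 0;0.2 0 0 -1.5 0 0 0;0.2 0 0 -3 0 0 0;0.2 0 0 -5 0 0 0;0.2 0 0 -8 0 0 0;0.2 0 0 -11 0 0 0;0.2 0 0 -14 0 0 0;0.2 0 0 -14 0 0 0;0.2 0 0 -14 0 0 0"
  newtons: 50

```text
time_s: 6.88
eef_pos: [469.7, -354.7, 201.9]
ee_rot: [0.002, 0.852, 0.523, 0.0]
force: [-0.1, -0.5, -1.1]
grip_width: 0.284
grip_force: 49.1
```

Run:
```python
from fit import *
np.set_printoptions(precision=2,suppress=True)
a=save("scene","s2");capture("top");s=sense();print(s["grip_width"],s["grip_force"],s["force"],s["eef_pos"],s["time_s"])
S=[r["xy"] for r in spot_point("scene","trough")];T=[r["xy"] for r in spot_point("top","trough")]
print(S,T)
for x in S:print("s",onz("scene",x,64))
for x in T:print("t",onz("top",x,64))
mt=tm("top",("rest",(214,220)));ms=tm("scene",("rest",(217,188)));print(mt.sum(),ms.sum())
for yo in(2,4,6,8):
    for mm in ([("top",mt),("scene",ms)],[("scene",ms)]):
        r,e=fit(rest(yo),mm,[491,148,.07]);q=pose([np.array([[0,yo,64.]])],*r)[0][0];print(yo,r,e,"trough",q)
p=proj("scene",[491,148,30]).astype(int);A=a[:,:,::-1].copy()
cv2.imwrite("pics/o2.png",np.hstack([draw("scene",A,pose(rest(y),491.1,147.8,.065),p,26,380) for y in(0,8)]))
```

```text
0.28494643006275394 49.11936700344086 [ 0.61  0.12 -1.94] [ 469.02 -354.04  199.17] 6.9833
[[215.1, 181.4]] [[216.2, 216.8]]
s [483.68 147.09  64.  ]
t [490.73 136.84  64.  ]
581 479
2 [491.53 148.88   0.08] 0.11323361828398393 trough [491.37 150.87  64.  ]
2 [492.37 151.04   0.03] 0.1482917444029851 trough [492.32 153.04  64.  ]
4 [491.92 148.85   0.08] 0.10930878596232652 trough [491.59 152.84  64.  ]
4 [492.88 151.26   0.02] 0.1448179189907426 trough [492.78 155.25  64.  ]
6 [491.75 148.77   0.08] 0.10969206223164485 trough [491.27 154.75  64.  ]
6 [493.32 150.94   0.  ] 0.14327176781002637 trough [493.3  156.94  64.  ]
8 [491.73 148.68   0.08] 0.11139132666774954 trough [491.08 156.65  64.  ]
8 [494.17 150.46   0.  ] 0.14483262680894604 trough [494.16 158.46  64.  ]
```

View pics/o2.png

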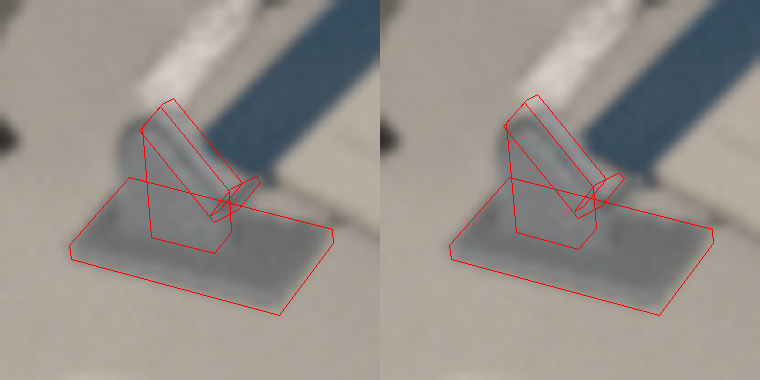

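```bash
cat >> h.py <<'E'
def trough(yaw=.07):
    c,s=np.cos(yaw),np.sin(yaw);C,Z=np.cos(np.radians(50)),np.sin(np.radians(50))
    u=np.array([-s*C,c*C,Z]);n=np.array([s*Z,-c*Z,C]);x=np.array([c,s,0]);return x,u,n
T=np.array([491.3,149.5,64])
E
python3 - <<'E'
from h import *
x,u,n=trough();p0,M0=cur();b=(np.array([469.5,-354.6,200.7]),frame([0,0,-1],[np.cos(-.47),np.sin(-.47),0]))
M=frame(-u,x)
print(T+32*u+60*n)
w1=rel([440,-150,260],None,b)
w2=rel(T+32*u+60*n+[0,0,60],M,b)
w3=rel(T+32*u+60*n,M,w2)
E
```

```text
[493.07609111 124.16872551 127.08067876]
shift cm [ 16.91 -11.9   -5.93] rot [0. 0. 0.] rows 5.2
shift cm [ 43.75 -19.58   1.36] rot [-0.188 -0.681 -0.518] rows 11.5
shift cm [3.86 0.   4.6 ] rot [0. 0. 0.] rows 1.4
```

>>> step_arm:
  commands: "0.2 16.9 -11.9 -5.9 0 0 0;0.2 16.9 -11.9 -5.9 0 0 0;0.2 16.9 -11.9 -5.9 0 0 0;0.2 16.9 -11.9 -5.9 0 0 0;0.2 16.9 -11.9 -5.9 0 0 0;0.2 43.75 -19.58 1.36 -0.188 -0.681 -0.518;0.2 43.75 -19.58 1.36 -0.188 -0.681 -0.518;0.2 43.75 -19.58 1.36 -0.188 -0.681 -0.518;0.2 43.75 -19.58 1.36 -0.188 -0.681 -0.518;0.2 43.75 -19.58 1.36 -0.188 -0.681 -0.518;0.2 43.75 -19.58 1.36 -0.188 -0.681 -0.518;0.2 43.75 -19.58 1.36 -0.188 -0.681 -0.518;0.2 43.75 -19.58 1.36 -0.188 -0.681 -0.518;0.2 43.75 -19.58 1.36 -0.188 -0.681 -0.518;0.2 43.75 -19.58 1.36 -0.188 -0.681 -0.518;0.2 43.75 -19.58 1.36 -0.188 -0.681 -0.518;0.2 43.75 -19.58 1.36 -0.188 -0.681 -0.518;0.2 43.75 -19.58 1.36 -0.188 -0.681 -0.518;0.2 43.75 -19.58 1.36 -0.188 -0.681 -0.518"

```text
time_s: 8.77
eef_pos: [493.1, 123.3, 187.0]
ee_rot: [0.25, 0.642, 0.687, -0.233]
force: [0.3, 0.5, -0.7]
grip_width: 0.292
grip_force: 49.4
```

Run:
```python
from fit import *
np.set_printoptions(precision=2,suppress=True)
a=save("scene","s3");b=save("top","t3");s=sense();print(s["grip_width"],s["force"],s["joints"],s["time_s"])
x,u,n=trough();M=frame(-u,x);p,M0=cur();print(p,M0,M)
rel(T+32*u+30*n,M)
# cell expected from tcp
c=p+22.2*M0[:,2];print("cell",c,proj("scene",c),proj("top",c))
for cam in("scene","top"): print(cam,[(r["xy"],round(r["score"],2)) for r in spot_point(cam,"cell_mid")][:2])
A=a[:,:,::-1].copy();B=b[:,:,::-1].copy()
cy=[cyl(c+32*M0[:,2],c-32*M0[:,2])]
q=proj("scene",[495,145,80]).astype(int);t=proj("top",[495,145,80]).astype(int)
cv2.imwrite("pics/o3.png",np.hstack([draw("scene",A,cy,q,36,400),draw("top",B,cy,t,36,400)]))
```

```text
0.2892598461071618 [-0.29 -0.31 -1.71] [ 0.31  0.5   1.55 -0.69  1.35  0.49] 8.8667
[493.04 123.7  186.75] [[-0.05  1.    0.04]
 [ 0.76  0.07 -0.64]
 [-0.64  0.   -0.77]] [[-0.05  1.    0.04]
 [ 0.76  0.07 -0.64]
 [-0.64 -0.   -0.77]]
shift cm [6.87 0.   4.54] rot [-0. -0. -0.] rows 2.0
cell [494.03 109.47 169.74] [225.38 154.61] [222.97 211.2 ]
scene [([217.3, 194.8], 0.62), ([227.0, 157.4], 0.57)]
top [([224.3, 212.2], 0.46)]
```

View pics/o3.png

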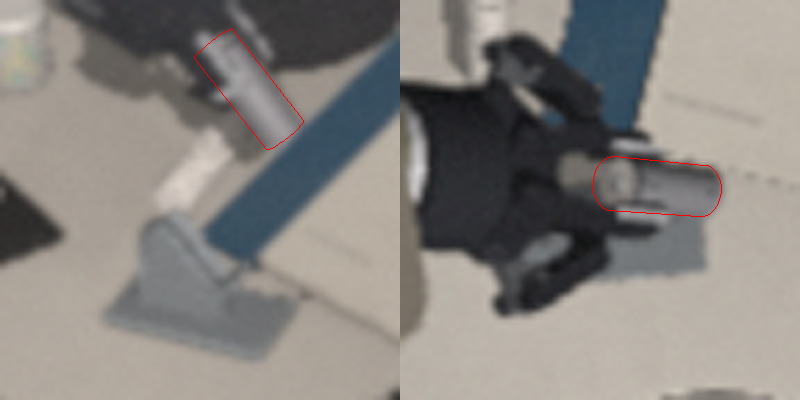

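The cell sits in the grip as modelled (overlay within half a pixel). In the left crop the trough's near lip runs from about (180,213) to (230,285), with the toe tip near (258,263).

Run:
```python
from fit import *
np.set_printoptions(precision=1,suppress=True)
x,u,n=trough();q=proj("scene",[495,145,80]).astype(int)
cc=lambda p:(proj("scene",p)+.5-(q-36))*400/72
for s,xx,h in[(17,-11,-7.4),(-32.5,-11,-7.4),(17,11,-7.4),(-32.5,11,-7.4),(-32.5,-11,3.5),(-32.5,11,3.5),(-36,-11,3.5)]: print(s,xx,h,cc(T+s*u+xx*x+h*n))
for d in np.eye(3)*5: print(d,cc(T+d)-cc(T))
g=cv2.cvtColor(cv2.imread("pics/s3.png"),cv2.COLOR_BGR2GRAY)
y0,x0=q[1]-36,q[0]-36
np.savetxt("/dev/stdout",g[y0+34:y0+56,x0+24:x0+50],fmt="%3d")
print(x0,y0)
```

```text
17 -11 -7.4 [160.2 222.6]
-32.5 -11 -7.4 [213.3 287.9]
17 11 -7.4 [177.8 202.4]
-32.5 11 -7.4 [230.1 267.1]
-32.5 -11 3.5 [225.5 281.5]
-32.5 11 3.5 [242.3 260.7]
-36 -11 3.5 [229.3 286.1]
[5. 0. 0.] [ 4.4 -4.5]
[0. 5. 0.] [-7.4 -2.2]
[0. 0. 5.] [-0.5 -7. ]
181 139
0 155 138 106  85  78  75  78  78  75  77  78
157 159 157 158 165 178 174 165 172 174 164 154 158 160 156 137 106  85  79  76  77  77  77  77  75  76
158 157 154 150 150 149 147 150 153 151 152 155 158 154 138 107  81  77  79  78  75  74  76  76  76  77
158 153 141 125 118 117 127 146 150 151 149 155 154 136 108  83  74  76  77  76  77  78  76  76  77  76
156 144 118 108 116 118 119 128 144 151 155 154 137 104  83  76  76  77  76  76  75  77  73  76  74  79
152 132 112 117 127 133 125 123 131 146 151 143 117  88  76  74  78  76  73  76  76  74  76  74  78  87
150 125 118 123 128 131 132 127 124 134 144 144 125  91  75  74  72  75  75  77  74  75  73  75  88 115
150 126 120 125 127 128 135 140 129 122 132 144 131  98  78  75  73  75  73  75  73  76  78  87 116 147
150 130 122 125 126 128 128 133 136 120 122 138 143 126 101 
[... 487 characters left out ...]
 125 126 128 130 134 135 123 125 131 130 114 108 127 138 143 145 149 149 144
121 126 126 127 128 126 127 124 126 128 128 130 131 129 115 108 108 110 120 137 150 157 158 158 157 151
111 121 126 125 126 127 125 127 128 128 128 127 128 128 122 109 111 123 132 133 148 153 154 159 158 155
103 120 124 126 127 124 127 126 127 128 127 129 127 123 122 121 119 118 121 121 126 126 131 146 151 149
110 118 126 125 124 125 126 126 126 125 127 129 130 128 127 124 118 109 111 112 114 111 114 123 127 124
111 118 122 122 122 124 125 126 126 126 126 125 124 126 127 121 113 105 109 111 111 111 111 110 113 109
112 115 115 115 116 119 121 121 125 124 125 125 125 126 126 119 112 106 108 112 111 110 110 110 109 112
```

```bash
sed -i 's/^T=.*/T=np.array([492,148,64.])/' h.py
python3 - <<'E'
from h import *
x,u,n=trough();M=frame(-u,x);b=(np.array([491.3,149.5,64])+32*u+60*n+[0,0,60],M)
rel(T+32*u+30*n,M,b);rel(T+27*u+6*n,M,b)
E
```

```text
shift cm [6.74 0.06 4.7 ] rot [0. 0. 0.] rows 2.0
shift cm [9.14 0.06 5.2 ] rot [0. 0. 0.] rows 2.5
```

>>> step_arm:
  commands: "0.2 3 0.06 2 0 0 0;0.2 5 0.06 3.7 0 0 0;0.2 6.74 0.06 4.7 0 0 0;0.2 7.5 0.06 5 0 0 0;0.2 8.2 0.06 5.2 0 0 0;0.2 8.8 0.06 5.2 0 0 0;0.2 9.14 0.06 5.2 0 0 0;0.2 9.14 0.06 5.2 0 0 0;0.2 9.14 0.06 5.2 0 0 0"

```text
time_s: 9.72
eef_pos: [491.2, 161.0, 88.5]
ee_rot: [0.25, 0.641, 0.687, -0.233]
force: [-0.2, -0.8, -1.0]
grip_width: 0.284
grip_force: 49.4
```

>>> step_arm:
  commands: "0.2 0.2 0 0 0 0 0;0.2 0.4 0 0 0 0 0;0.2 0.4 0 0 0 0 0;0.2 0.4 0 0 0 0 0"

```text
time_s: 10.05
eef_pos: [491.1, 162.9, 86.8]
ee_rot: [0.251, 0.641, 0.687, -0.234]
force: [-1.1, -6.3, 6.5]
grip_width: 0.286
grip_force: 49.8
```

>>> step_arm:
  commands: "0.2 -0.1 0 0 0 0 0;0.2 -0.1 0 0.2 0 0 0;0.2 -0.1 0 0.4 0 0 0;0.2 -0.1 0 0.4 0 0 0;0.2 -0.1 0 0.4 0 0 0"

```text
time_s: 10.47
eef_pos: [490.9, 160.0, 83.3]
ee_rot: [0.25, 0.641, 0.687, -0.234]
force: [-2.4, -4.4, 4.3]
grip_width: 0.29
grip_force: 49.6
```

>>> step_arm:
  commands: "0.2 -0.05 0 0.2 0 0 0;0.2 -0.05 0 0.4 0 0 0;0.2 -0.05 0 0.4 0 0 0;0.2 -0.05 0 0.4 0 0 0"

```text
time_s: 10.8
eef_pos: [491.2, 158.7, 82.1]
ee_rot: [0.251, 0.641, 0.687, -0.233]
force: [-8.7, 8.0, 18.9]
grip_width: 0.284
grip_force: 51.9
```

>>> step_arm:
  commands: "0.2 0 -0.1 -0.15 0 0 0;0.2 0 -0.1 -0.15 0 0 0;0.2 0 -0.1 -0.15 0 0 0"
  newtons: 20

```text
time_s: 11.05
eef_pos: [490.4, 159.0, 82.0]
ee_rot: [0.25, 0.641, 0.687, -0.233]
force: [-2.5, 3.2, 9.2]
grip_width: 0.284
grip_force: 50.4
```

>>> step_arm:
  commands: "0.4 0 0 0 0 0 0;0.5 0 0 0 0 0 0;0.6 0 0 0 0 0 0;0.7 0 0 0 0 0 0;0.7 0 0 0 0 0 0;0.7 0 0 0 0 0 0;0.7 0 0 -2 0 0 0;0.7 0 0 -4 0 0 0;0.7 0 0 -7 0 0 0;0.7 0 0 -9 0 0 0;0.7 0 0 -9 0 0 0;0.7 0 0 -9 0 0 0"
  newtons: 20

```text
time_s: 12.05
eef_pos: [486.1, 216.4, 150.0]
ee_rot: [0.25, 0.641, 0.688, -0.233]
force: [-0.1, -0.2, 0.2]
grip_width: 0.7
grip_force: 0.0
```

Run:
```python
from fit import *
np.set_printoptions(precision=2,suppress=True)
a=save("scene","s4");b=save("top","t4");s=sense();print(s["grip_width"],s["force"],s["joints"],s["time_s"],s["eef_pos"])
x,u,n=trough()
uv=[]
for cam in("scene","top"):
    r=spot_point(cam,"cell_mid");print(cam,[(q["xy"],round(q["score"],2)) for q in r][:2]); 
    if r: uv.append((cam,r[0]["xy"]))
    for q in trace(cam,"cell_mid")[:1]: print(q["rect"],q["score"])
if len(uv)==2: print("tri",tri(uv))
c=np.array([491.5,144.5,64]);print(proj("scene",c),proj("top",c))
A=a[:,:,::-1].copy();B=b[:,:,::-1].copy()
cy=[cyl(c+32*u,c-32*u)]
q=proj("scene",[495,145,80]).astype(int);t=proj("top",[495,145,80]).astype(int)
cv2.imwrite("pics/o4.png",np.hstack([draw("scene",A,cy,q,30,400),draw("top",B,cy,t,30,400)]))
```

```text
0.7017458265723162 [-0.22 -0.42  0.02] [ 0.46  0.63  1.44 -0.64  1.42  0.61] 12.15 [485.67 215.39 148.92]
scene [([215.7, 181.5], 0.75)]
[167.1, 168.6, 8.0, 7.3] 0.65
top [([391.1, 228.6], 0.72), ([213.7, 216.3], 0.45)]
[215.1, 219.1, 17.1, 7.3] 0.71
tri [ 311.08 -159.79  358.12]
[217.05 180.34] [213.64 216.53]
```

View pics/o4.png

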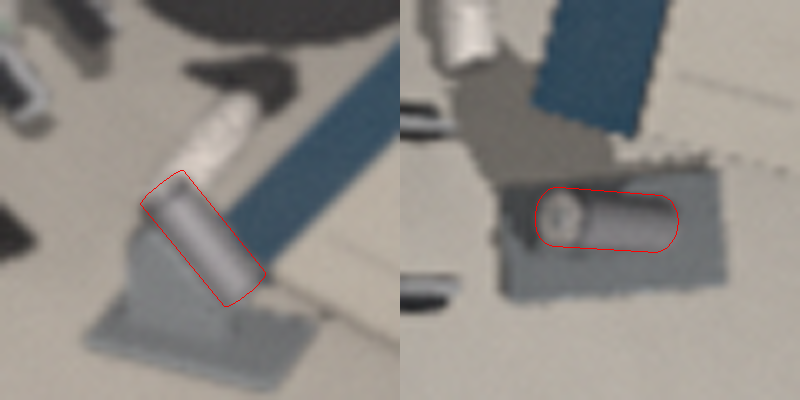

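The cell lies in the trough, button up, matching the model at about (491.5, 144.5, 64). The blue console edge stands close by in x, so I check its height before tilting the gripper.

Run:
```python
from fit import *
np.set_printoptions(precision=1,suppress=True)
out={}
for cam,f in(("scene","s4"),("top","t4")):
    im=cv2.imread(f"pics/{f}.png");h=cv2.cvtColor(im,cv2.COLOR_BGR2HSV)
    m=((h[...,0]>95)&(h[...,0]<115)&(h[...,1]>110)&(h[...,2]>50)).astype(np.uint8)
    n,l,st,ce=cv2.connectedComponentsWithStats(m)
    for i in np.argsort(-st[1:,4])[:2]+1:
        p=cv2.findContours((l==i).astype(np.uint8),0,1)[0][0].reshape(-1,2); q=cv2.boxPoints(cv2.minAreaRect(p)); ap=cv2.approxPolyDP(p,3,True).reshape(-1,2)
        print(cam,st[i],ap.tolist())
        if cam=="top":
            for z in(0,40,80): print(z,[onz(cam,v,z)[:2].round(0).tolist() for v in ap])
```

```text
scene [ 314  171   60   68 1149] [[371, 176], [361, 171], [329, 208], [329, 215], [321, 218], [324, 228], [318, 224], [314, 227], [316, 235], [327, 235], [370, 184]]
scene [432 226  24  12 131] [[432, 226], [441, 236], [455, 234]]
top [ 325  146   41   90 1263] [[361, 148], [349, 148], [325, 232], [339, 235], [354, 173], [365, 152]]
0 [[724.0, -321.0], [724.0, -282.0], [452.0, -198.0], [443.0, -242.0], [641.0, -296.0], [710.0, -334.0]]
40 [[712.0, -311.0], [712.0, -273.0], [449.0, -191.0], [440.0, -234.0], [632.0, -286.0], [699.0, -323.0]]
80 [[701.0, -300.0], [701.0, -264.0], [445.0, -185.0], [437.0, -226.0], [623.0, -276.0], [688.0, -312.0]]
top [ 204  116   35   88 1170] [[238, 116], [224, 118], [210, 184], [204, 199], [216, 203], [221, 186], [217, 183], [224, 175]]
0 [[829.0, 78.0], [822.0, 123.0], [603.0, 164.0], [554.0, 182.0], [542.0, 144.0], [596.0, 129.0], [606.0, 142.0], [632.0, 120.0]]
40 [[815.0, 76.0], [808.0, 120.0], [595.0, 160.0], [548.0, 177.0], [536.0, 140.0], [589.0, 126.0], [598.0, 138.0], [624.0, 117.0]]
80 [[800.0, 75.0], [794.0, 117.0], [587.0, 156.0], [542.0, 173.0], [530.0, 137.0], [581.0, 123.0], [590.0, 135.0], [615.0, 115.0]]
```

Run:
```python
from h import *
np.set_printoptions(precision=1,suppress=True)
for s,t in[((226,186),(216,203)),((218,180),(204,199)),((327,235),(339,235)),((316,235),(325,232))]:
    p=tri([("scene",s),("top",t)]);print(p,proj("scene",p)-s,proj("top",p)-t)
x,u,n=trough();M=frame(-n,x);C=np.array([491.5,144.5,64])
p0,M0=cur();b=(p0,M0)
w1=rel(C+10*u+110*n,M); w2=rel(C+3*n,M,w1)
print(w1[0])
```

```text
[540.6 142.7   9.7] [-0.1  0. ] [ 0.1 -0. ]
[552.  180.1  15.4] [ 0. -0.] [-0.  0.]
[ 443.  -241.4   24.3] [-1.7  0.2] [ 1.5 -0.7]
[ 454.8 -204.2   -1. ] [-2.2  0.3] [ 1.9 -0.9]
shift cm [-11.    0.1  10.1] rot [-0.   1.6 -0. ] rows 12.6
shift cm [-1.   0.  10.7] rot [0. 0. 0.] rows 2.6
[496.9  66.9 142.4]
```

>>> step_arm:
  commands: "0.7 -5 0.05 -3 0 0.12 0;0.7 -9.4 0.05 0.4 0 0.24 0;0.7 -9.4 0.05 0.4 0 0.36 0;0.7 -9.4 0.05 0.4 0 0.48 0;0.7 -9.4 0.05 0.4 0 0.6 0;0.7 -11 0.1 5 0 0.72 0;0.7 -11 0.1 10.1 0 0.84 0;0.7 -11 0.1 10.1 0 0.96 0;0.7 -11 0.1 10.1 0 1.08 0;0.7 -11 0.1 10.1 0 1.2 0;0.7 -11 0.1 10.1 0 1.32 0;0.7 -11 0.1 10.1 0 1.44 0;0.7 -11 0.1 10.1 0 1.571 0;0.7 -11 0.1 10.1 0 1.571 0;0.7 -11 0.1 10.1 0 1.571 0;0.7 -11 0.1 10.1 0 1.571 0;0.7 -11 0.1 10.1 0 1.571 0"

```text
time_s: 13.77
eef_pos: [497.5, 68.0, 144.1]
ee_rot: [-0.308, 0.618, 0.664, 0.287]
force: [-0.9, -0.6, 0.2]
grip_width: 0.703
grip_force: 0.0
```

Run:
```python
from fit import *
np.set_printoptions(precision=2,suppress=True)
capture("scene");capture("top");s=sense();print(s["force"],s["joints"],s["time_s"],s["eef_pos"])
x,u,n=trough();M=frame(-n,x);C=np.array([491.5,144.5,64]);p,M0=cur();print(M0-M)
uv=[]
for cam in("scene","top"):
    r=[q["xy"] for q in spot_point(cam,"cell_mid") if np.hypot(*(np.array(q["xy"])-proj(cam,C)))<10];print(cam,r,proj(cam,C))
    if r: uv.append((cam,r[0]))
    for q in trace(cam,"cell_mid"):
        if np.hypot(*(np.array(q["rect"][:2])-proj(cam,C)))<10:
            m=q["mask"];ys,xs=np.where(m);c=cyl(C+32*u,C-32*u);mm=render(cam,[c],(180,150,260,250));Y,X=np.mgrid[150:250,180:260]
            print("mask cent",xs.mean(),ys.mean(),"model",(X*mm).sum()/mm.sum(),(Y*mm).sum()/mm.sum())
if len(uv)==2:print(tri(uv))
rel(C+3*n,M)
```

```text
[ 0.22  1.23 -0.81] [-0.44  0.54  1.71  0.73  1.46 -0.82] 13.8667 [497.53  68.09 144.06]
[[-0. -0. -0.]
 [ 0.  0. -0.]
 [-0.  0. -0.]]
scene [[219.0, 182.1]] [217.05 180.34]
mask cent 216.9171974522293 180.12101910828025 model 217.0510720530045 180.32529677003774
top [[213.4, 218.2]] [213.64 216.53]
mask cent 213.66883116883116 216.44805194805195 model 213.41243977222953 216.51949189662724
[489.49 141.69  58.96]
shift cm [-1.15 -0.06 10.72] rot [-0.  0.  0.] rows 2.6
```

>>> step_arm:
  commands: "0.7 -1.15 -0.06 3 0 0 0;0.7 -1.15 -0.06 5.5 0 0 0;0.7 -1.15 -0.06 7.5 0 0 0;0.7 -1.15 -0.06 9 0 0 0;0.7 -1.15 -0.06 10 0 0 0;0.7 -1.15 -0.06 10.72 0 0 0;0.7 -1.15 -0.06 10.72 0 0 0;0.7 -1.15 -0.06 10.72 0 0 0;0.2 -1.15 -0.06 10.72 0 0 0;0.2 -1.15 -0.06 10.72 0 0 0;0.2 -1.15 -0.06 10.72 0 0 0;0.2 -1.15 -0.06 10.72 0 0 0;0.2 -1.15 -0.06 10.72 0 0 0"
  newtons: 20

```text
time_s: 15.15
eef_pos: [491.6, 141.4, 66.2]
ee_rot: [-0.309, 0.618, 0.663, 0.288]
force: [-3.8, -4.3, 4.4]
grip_width: 0.301
grip_force: 19.4
```

>>> step_arm:
  commands: "0.2 0 0 0 0 0 0;0.2 0 0 0 0 0 0;0.2 0 0 -0.5 0 0 0;0.2 0 0 -1.5 0 0 0;0.2 0 0 -3 0 0 0;0.2 0 0 -5 0 0 0;0.2 -3 0 -9 0 0 0;0.2 6 0 -14 0 0 0;0.2 6 0 -14 0 0 0;0.2 6 0 -14 0 0 0;0.2 6 0 -14 0 0 0;0.2 6 0 -14 0 0 0"
  newtons: 70

```text
time_s: 16.15
eef_pos: [496.6, 72.9, 202.3]
ee_rot: [-0.308, 0.618, 0.663, 0.288]
force: [0.3, -0.9, -1.6]
grip_width: 0.278
grip_force: 69.0
```

Run:
```python
from fit import *
np.set_printoptions(precision=3,suppress=True)
S_=cv2.imread("pics/s4.png");B_=cv2.imread("pics/t4.png")
capture("scene");capture("top");s=sense();print(s["grip_width"],s["force"],s["joints"],s["time_s"],s["eef_pos"])
for rep in range(2):
    mt=tm("top",("charger",(137,210)));ms=tm("scene",("charger",(163,170)))
    for k in([("top",mt)],[("scene",ms)],[("top",mt),("scene",ms)]): print(k[0][0],len(k),fit(CHG,k,[518,399,-.165]))
    if rep==0: capture("scene");capture("top")
for l in("seat","contact_face","fixed_face"):
    uv=[(c,spot_point(c,l)[0]["xy"]) for c in("scene","top") if spot_point(c,l)]
    print(l,[onz(c,v,33) for c,v in uv],tri(uv) if len(uv)==2 else "")
h=pose(CHG,518,399,-.165)
cv2.imwrite("pics/o5.png",np.hstack([draw("scene",S_,h,(163,168),24,400),draw("top",B_,h,(137,209),26,400)]))
```

```text
0.2748851751956578 [-0.413 -0.004 -0.687] [-0.436  0.449  1.678  0.734  1.548 -0.731] 16.25 [496.089  73.245 200.75 ]
top 1 (array([518.783, 398.831,  -0.167]), np.float64(0.046990255896548594))
scene 1 (array([521.146, 401.056,  -0.182]), np.float64(0.08372456964006258))
top 2 (array([519.303, 399.437,  -0.189]), np.float64(0.07737435502479695))
top 1 (array([518.093, 397.525,  -0.153]), np.float64(0.05585625391214699))
scene 1 (array([521.56 , 400.562,  -0.166]), np.float64(0.12816479627332955))
top 2 (array([518.845, 398.755,  -0.156]), np.float64(0.10220030048792661))
seat [array([528.396, 410.731,  33.   ]), array([526.821, 396.764,  33.   ])] [523.02  399.171  39.378]
contact_face [array([535.222, 382.329,  33.   ]), array([512.12 , 367.924,  33.   ])] [509.936 361.659  53.937]
fixed_face [array([530.741, 430.992,  33.   ]), array([518.384, 417.697,  33.   ])] [515.697 415.049  46.254]
```

View pics/o5.png

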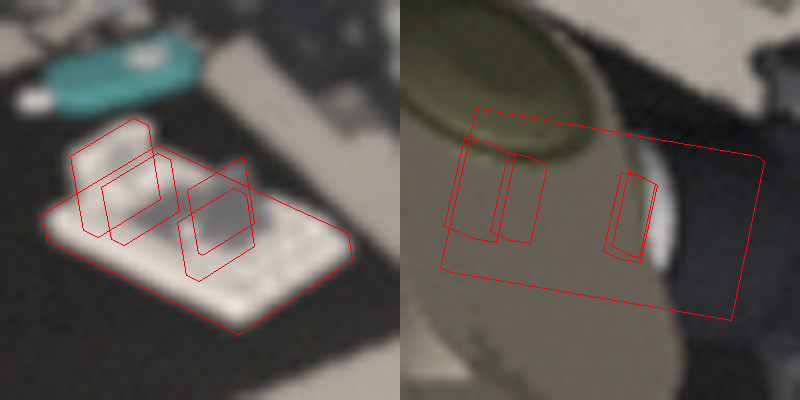

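```bash
cat >> h.py <<'E'
Q=np.array([519.5,399.5,0]);yw=-.167
cx=np.array([np.cos(yw),np.sin(yw),0]);cyv=np.array([-np.sin(yw),np.cos(yw),0]);MC=frame([0,0,-1],cx)
E
python3 - <<'E'
from h import *
p,M=cur();b=(np.array([496.5,73,201]),M)
w=rel(Q+10*cyv+[0,0,140],MC,b)
print(w[0],w[1])
E
```

```text
shift cm [16.78  4.82 29.49] rot [-0.104 -0.869  0.222] rows 8.2
[521.16224838 409.36087878 140.        ] [[ 0.16622484  0.98608788  0.        ]
 [ 0.98608788 -0.16622484  0.        ]
 [ 0.          0.         -1.        ]]
```

>>> step_arm:
  commands: "0.2 16.78 4.82 29.49 -0.104 -0.869 0.222;0.2 16.78 4.82 29.49 -0.104 -0.869 0.222;0.2 16.78 4.82 29.49 -0.104 -0.869 0.222;0.2 16.78 4.82 29.49 -0.104 -0.869 0.222;0.2 16.78 4.82 29.49 -0.104 -0.869 0.222;0.2 16.78 4.82 29.49 -0.104 -0.869 0.222;0.2 16.78 4.82 29.49 -0.104 -0.869 0.222;0.2 16.78 4.82 29.49 -0.104 -0.869 0.222;0.2 16.78 4.82 29.49 -0.104 -0.869 0.222;0.2 16.78 4.82 29.49 -0.104 -0.869 0.222;0.2 16.78 4.82 29.49 -0.104 -0.869 0.222;0.2 16.78 4.82 29.49 -0.104 -0.869 0.222;0.2 16.78 4.82 29.49 -0.104 -0.869 0.222;0.2 16.78 4.82 29.49 -0.104 -0.869 0.222;0.2 16.78 4.82 29.49 -0.104 -0.869 0.222"

```text
time_s: 18.4
eef_pos: [521.7, 408.8, 141.4]
ee_rot: [0.0, 0.764, 0.645, 0.0]
force: [1.8, 0.2, -0.5]
grip_width: 0.278
grip_force: 69.1
```

Run:
```python
from fit import *
np.set_printoptions(precision=2,suppress=True)
a=save("scene","s6");b=save("top","t6");s=sense();print(s["grip_width"],s["grip_force"],s["force"],s["joints"],s["time_s"],s["eef_pos"])
p,M=cur();print(M-MC);c=p+3.4*M[:,2];print(c)
A=a[:,:,::-1].copy();B=b[:,:,::-1].copy()
cc=[cyl(c+32*cyv,c-32*cyv)]
for cam in("scene","top"):
    for q in trace(cam,"cell_mid")[:2]:
        m=q["mask"];ys,xs=np.where(m);mm=render(cam,cc,(100,120,260,250));Y,X=np.mgrid[120:250,100:260]
        print(cam,q["score"],m.sum(),mm.sum(),"mask",xs.mean(),ys.mean(),"model",(X*mm).sum()/mm.sum(),(Y*mm).sum()/mm.sum())
q=proj("scene",Q+[0,0,70]).astype(int);t=proj("top",Q+[0,0,70]).astype(int)
cv2.imwrite("pics/o6.png",np.hstack([draw("scene",A,cc+pose(CHG,*Q[:2],yw),q,30,400),draw("top",B,cc+pose(CHG,*Q[:2],yw),t,30,400)]))
```

```text
0.28227009601679004 69.05577778816223 [-0.16  0.25 -1.22] [ 0.49  0.71  1.17 -0.    1.27  0.66] 18.5 [521.49 409.16 141.18]
[[ 0. -0.  0.]
 [-0. -0. -0.]
 [-0.  0.  0.]]
[521.49 409.15 137.78]
```

View pics/o6.png

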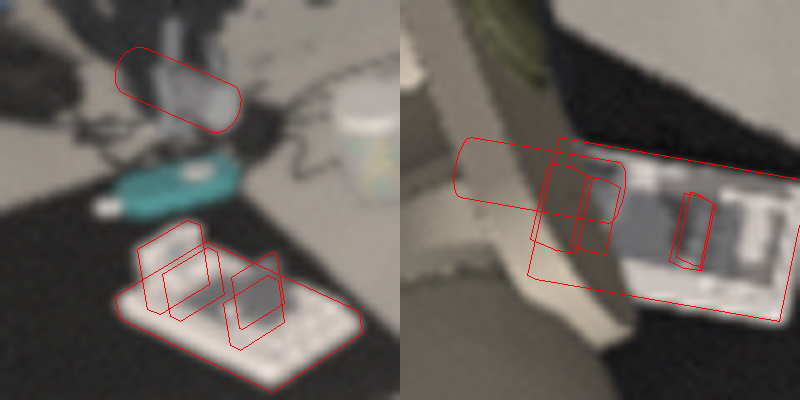

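The scene overlay agrees on both the held cell (button left, flat end right) and the charger. I lower to just above the fixed block and feel for the sliding contact.

>>> step_arm:
  commands: "0.2 0 0 3 0 0 0;0.2 0 0 5.5 0 0 0;0.2 0 0 7 0 0 0;0.2 0 0 7.8 0 0 0;0.2 0 0 8.2 0 0 0;0.2 0 0 8.2 0 0 0;0.2 0 0 8.2 0 0 0"

```text
time_s: 19.18
eef_pos: [521.7, 410.0, 59.9]
ee_rot: [0.0, 0.764, 0.646, 0.001]
force: [-0.2, 0.2, -1.4]
grip_width: 0.28
grip_force: 69.1
```

>>> step_arm:
  commands: "0.2 -0.3 0 0 0 0 0;0.2 -0.3 0 0 0 0 0;0.2 -0.3 0 0 0 0 0"

```text
time_s: 19.43
eef_pos: [521.0, 406.7, 59.6]
ee_rot: [0.0, 0.764, 0.645, 0.0]
force: [-0.1, -0.2, -0.8]
grip_width: 0.278
grip_force: 69.1
```

>>> step_arm:
  commands: "0.2 -0.2 0 0 0 0 0;0.2 -0.2 0 0 0 0 0;0.2 -0.2 0 0 0 0 0"

```text
time_s: 19.68
eef_pos: [520.4, 404.8, 58.9]
ee_rot: [0.0, 0.764, 0.646, -0.0]
force: [-0.5, -0.2, -1.0]
grip_width: 0.276
grip_force: 69.1
```

>>> step_arm:
  commands: "0.2 -0.1 0 0.15 0 0 0;0.2 -0.2 0 0.15 0 0 0;0.2 -0.2 0 0.15 0 0 0;0.2 -0.2 0 0.15 0 0 0"

```text
time_s: 20.02
eef_pos: [520.0, 402.8, 57.2]
ee_rot: [0.0, 0.764, 0.646, -0.0]
force: [0.1, 0.1, -1.2]
grip_width: 0.282
grip_force: 69.1
```

>>> step_arm:
  commands: "0.2 -0.1 0 0 0 0 0;0.2 -0.2 0 0 0 0 0;0.2 -0.2 0 0 0 0 0;0.2 -0.2 0 0 0 0 0"

```text
time_s: 20.35
eef_pos: [519.7, 401.2, 57.4]
ee_rot: [-0.0, 0.764, 0.646, 0.0]
force: [0.6, 2.9, -2.0]
grip_width: 0.282
grip_force: 69.0
```

>>> step_arm:
  commands: "0.2 -0.15 0 0 0 0 0;0.2 -0.3 0 0 0 0 0;0.2 -0.45 0 0 0 0 0;0.2 -0.6 0 0 0 0 0;0.2 -0.7 0 0 0 0 0;0.2 -0.7 0 0 0 0 0;0.2 -0.7 0 0 0 0 0;0.2 -0.7 0 0 0 0 0"

```text
time_s: 21.02
eef_pos: [518.6, 394.4, 57.5]
ee_rot: [-0.0, 0.764, 0.646, 0.0]
force: [0.8, 6.6, -1.4]
grip_width: 0.275
grip_force: 69.0
```

Run:
```python
from fit import *
np.set_printoptions(precision=2,suppress=True)
F=[];P=[]
for i in range(4):
    save("scene","s7");s=sense();F.append(s["force"]);P.append(s["eef_pos"])
f=np.mean(F,0);p=np.mean(P,0);print("force chg",f@cx,f@cyv,f[2],p,"tcp in chg",(p-Q)@cx,(p-Q)@cyv,s["grip_force"],s["time_s"])
for l in("contact_face","cell_mid"): print(l,[(r["xy"],round(r["score"],2)) for r in spot_point("scene",l)])
print("pred contact",proj("scene",p-3.4*np.array([0,0,1])-32.5*cyv-[0,0,20]),"cell",proj("scene",p-[0,0,3.4]))
```

```text
force chg -0.2376579809905636 5.877969939221231 -1.531918104093416 [518.55 394.45  57.47] tcp in chg -0.09927318919834037 -5.13584602352957 69.04867887496948 21.2167
contact_face [([167.3, 168.6], 0.48)]
cell_mid [([160.4, 161.1], 0.59), ([215.1, 164.3], 0.37)]
pred contact [166.83 167.96] cell [159.52 160.16]
```

>>> step_arm:
  commands: "0.2 -0.1 0 0 0 0 0;0.2 -0.2 0 0 0 0 0;0.2 -0.2 0 0 0 0 0;0.2 -0.2 0 0.3 0 0 0;0.2 -0.2 0 0.6 0 0 0;0.2 -0.2 0 0.8 0 0 0;0.2 -0.2 0 0.8 0 0 0;0.2 -0.2 0 0.8 0 0 0"

```text
time_s: 21.98
eef_pos: [518.7, 392.7, 50.0]
ee_rot: [0.0, 0.764, 0.646, 0.001]
force: [1.9, 8.0, 0.6]
grip_width: 0.279
grip_force: 69.2
```

>>> step_arm:
  commands: "0.2 0 0 0.3 0 0 0;0.2 0 0 0.5 0 0 0;0.2 0 0 0.5 0 0 0;0.2 0 0 0.5 0 0 0"

```text
time_s: 22.32
eef_pos: [518.7, 392.7, 45.0]
ee_rot: [0.0, 0.764, 0.646, 0.001]
force: [2.0, 7.7, 0.4]
grip_width: 0.277
grip_force: 69.2
```

>>> step_arm:
  commands: "0.2 0 0 0.3 0 0 0;0.2 0 0 0.6 0 0 0;0.2 0 0 0.6 0 0 0;0.2 0 0 0.6 0 0 0"

```text
time_s: 22.65
eef_pos: [519.1, 393.0, 40.9]
ee_rot: [0.0, 0.764, 0.646, 0.002]
force: [-2.3, 4.9, 11.7]
grip_width: 0.277
grip_force: 70.8
```

>>> step_arm:
  commands: "0.2 0 0 0.1 0 0 0;0.2 0 0 0.2 0 0 0;0.2 0 0 0.2 0 0 0;0.2 0 0 0.2 0 0 0"

```text
time_s: 22.98
eef_pos: [519.3, 393.1, 40.6]
ee_rot: [0.0, 0.764, 0.646, 0.002]
force: [-6.9, 2.0, 24.5]
grip_width: 0.278
grip_force: 72.0
```

>>> step_arm:
  commands: "0.2 0 0 -0.25 0 0 0;0.2 0 -0.2 -0.25 0 0 0;0.2 0 -0.2 -0.25 0 0 0;0.2 0 -0.2 -0.1 0 0 0;0.2 0 -0.2 -0.1 0 0 0;0.2 0 -0.2 -0.1 0 0 0"

```text
time_s: 23.48
eef_pos: [517.1, 393.3, 39.3]
ee_rot: [0.0, 0.764, 0.646, 0.002]
force: [-0.9, 6.1, 8.4]
grip_width: 0.274
grip_force: 70.4
```

Run:
```python
from fit import *
np.set_printoptions(precision=2,suppress=True)
F=[];P=[];W=[]
for i in range(3):
    a=save("scene","s8");s=sense();F.append(s["force"]);P.append(s["eef_pos"]);W.append(s["wrist_torque"])
f=np.mean(F,0);p=np.mean(P,0);print("force chg",f@cx,f@cyv,f[2],p,"tcp in chg",(p-Q)@cx,(p-Q)@cyv,"torque",np.mean(W,0),s["time_s"])
for q in trace("scene","cell_mid")[:2]:
    ys,xs=np.where(q["mask"]);print(q["score"],q["mask"].sum(),xs.mean(),ys.mean(),q["rect"])
for h in(3.4,0,-3):
    c=p-[0,0,h];mm=render("scene",[cyl(c+32*cyv,c-32*cyv)],(100,120,260,250));Y,X=np.mgrid[120:250,100:260];print(h,mm.sum(),(X*mm).sum()/mm.sum(),(Y*mm).sum()/mm.sum())
q=proj("scene",p).astype(int);g=cv2.cvtColor(a,cv2.COLOR_RGB2GRAY)
np.savetxt("/dev/stdout",g[q[1]-14:q[1]+16,q[0]-14:q[0]+18],fmt="%3d");print(q)
```

```text
force chg -1.919940013286461 6.072995330718264 8.317959632381587 [517.15 393.35  39.33] tcp in chg -1.2998435867075526 -6.453656740938075 torque [ 0.93  0.02 -0.01] 23.6333
0.46 21 162.52380952380952 164.47619047619048 [164.5, 166.8, 5.4, 7.3]
3.4 135.28125 160.28008778008777 164.8083853083853
0 135.51562 160.1856335754641 164.0088781275222
-3 136.5625 160.05572082379862 163.2837528604119
[160 163]
7  51  47  46  45  45  49  47  46  43  41  46  48  49  48  46  48  47  48  55  65  79  95 116 141 150 153 152
 52  52  66  76  63  49  48  47  42  43  46  48  48  46  43  48  48  49  50  49  48  47  58  68  79  93 102 124 148 153 154 154
 46  48  55  59  57  48  46  48  47  46  47  46  47  47  44  47  51  49  50  47  52  60  78  89  93 100 117 142 153 155 154 154
 47  48  51  52  52  50  47  48  50  46  49  49  46  43  44  51  52  50  47  47  55  72  91  95 102 113 127 148 154 155 154 156
 45  45  48  48  49  45  43  48  50  52  47  45  40  41  48  53  52  50  49  51  61  75  91 101 121 140 147 154 156 156 154 155
 42  45  49  47  48  47  47  47  46  47  46  45  43  40  41  48  46  53  63 
[... 2039 characters left out ...]
 185 168 143 129 121 114 123 138 151 182 206 199 192 194 200
 48  65  92 116 148 180 196 210 213 210 203 201 191 186 179 178 192 194 192 178 159 141 129 147 177 186 198 201 195 193 201 205
 39  41  45  59  85 114 147 177 196 208 213 212 203 198 194 192 192 193 196 193 192 181 169 177 199 194 195 197 201 196 198 188
 40  38  38  39  45  58  83 114 148 179 197 208 213 211 203 197 194 191 197 196 195 200 204 199 198 195 191 201 208 194 173 144
 39  39  37  39  38  40  45  57  83 114 149 179 197 208 212 212 203 199 197 193 193 193 196 195 202 206 194 196 186 163 124  86
 38  40  38  37  39  39  38  40  42  59  82 112 146 176 194 206 210 210 204 198 194 188 184 195 205 210 192 169 135 101  74  52
```

>>> step_arm:
  commands: "0.2 0 -0.1 -0.1 0 0 0;0.2 0 -0.2 0 0 0 0;0.2 0 -0.2 0.1 0 0 0;0.2 0 -0.2 0.1 0 0 0;0.2 0 -0.2 0.1 0 0 0;0.2 0 -0.2 0.1 0 0 0"

```text
time_s: 24.18
eef_pos: [516.2, 393.5, 39.0]
ee_rot: [0.001, 0.764, 0.645, 0.003]
force: [2.5, 4.1, 10.5]
grip_width: 0.28
grip_force: 70.5
```

```bash
cat > w.py <<'E'
from h import *
np.set_printoptions(precision=3,suppress=True)
F=[];P=[];W=[]
for i in range(4):
    capture("scene");s=sense();F.append(s["force"]);P.append(s["eef_pos"]);W.append(s["wrist_torque"])
f=np.mean(F,0);p=np.mean(P,0);w=np.mean(W,0);print("F chg",f@cx,f@cyv,f[2],"tcp",p,(p-Q)@cx,(p-Q)@cyv,"tau",w@cx,w@cyv,w[2],s["time_s"])
E
python3 w.py
```

```text
F chg 2.3426454410749455 4.6917219772737235 10.232690886845932 tcp [516.235 393.507  38.992] -2.2237946922140344 -6.4527918761662155 tau 0.7690897221591273 -0.3060062273988253 -0.07565023151220568 24.3833
```

>>> step_arm:
  commands: "0.2 0 0.05 -0.3 0 0 0;0.2 0 0.05 -0.5 0 0 0;0.2 0 0.05 -0.5 0 0 0;0.2 0 0.05 -0.5 0 0 0"

```text
time_s: 24.72
eef_pos: [515.2, 393.1, 41.7]
ee_rot: [0.0, 0.764, 0.646, 0.001]
force: [3.2, 7.2, -2.4]
grip_width: 0.277
grip_force: 69.0
```

```bash
python3 w.py
```

```text
F chg 1.2994837124819714 6.96727529980537 -1.9726212976747775 tcp [515.213 393.131  41.65 ] -3.168514157602349 -6.993107182981513 tau 1.1316258599382156 -0.23946461167860653 -0.0089687147130093 24.9167
```

>>> step_arm:
  commands: "0.2 0 0.05 0.2 0 0 0;0.2 0 0.05 0.4 0 0 0;0.2 0 0.05 0.5 0 0 0;0.2 0 0.05 0.5 0 0 0;0.2 0 0.05 0.5 0 0 0"

```text
time_s: 25.33
eef_pos: [516.5, 393.4, 38.8]
ee_rot: [0.0, 0.764, 0.645, 0.002]
force: [-1.0, 4.7, 12.5]
grip_width: 0.28
grip_force: 70.7
```

```bash
python3 w.py
```

```text
F chg -1.2857279620804531 4.593763490613676 11.404015697830415 tcp [516.468 393.419  38.825] -1.9794096796541347 -6.500609059770705 tau 0.6818974561373332 0.216004530544916 -0.11912549225107387 25.5333
```

>>> step_arm:
  commands: "0.2 0 0 -0.15 0 0 0;0.2 0.1 0 -0.15 0 0 0;0.2 0.2 0 -0.15 0 0 0;0.2 0.3 0 -0.15 0 0 0;0.2 0.3 0 -0.15 0 0 0;0.2 0.3 0 -0.15 0 0 0"

```text
time_s: 26.03
eef_pos: [516.7, 395.4, 39.0]
ee_rot: [0.001, 0.764, 0.645, 0.001]
force: [1.9, 1.0, 6.1]
grip_width: 0.279
grip_force: 69.7
```

```bash
python3 w.py
```

```text
F chg 1.8652814443607277 1.5457792737206373 5.790150029799644 tcp [516.72  395.337  38.937] -2.049234843349561 -4.56680726748454 tau 0.19377932733916944 -0.34909333193208286 -0.06437021529702393 26.2333
```

>>> step_arm:
  commands: "0.34 0 0 0 0 0 0;0.4 0 0 0 0 0 0;0.45 0 0 0 0 0 0;0.5 0 0 0 0 0 0;0.5 0 0 0 0 0 0;0.5 0 0 0 0 0 0;0.5 0 0 -1 0 0 0;0.5 0 0 -3 0 0 0;0.5 0 0 -6 0 0 0;0.5 0 0 -10 0 0 0;0.5 -14 0 -14 0 0 0;0.5 -14 0 -14 0 0 0;0.5 -14 0 -14 0 0 0;0.5 -14 0 -14 0 0 0;0.5 -14 0 -14 0 0 0;0.5 -14 0 -14 0 0 0"
  newtons: 20

```text
time_s: 27.57
eef_pos: [492.7, 257.0, 179.1]
ee_rot: [0.0, 0.764, 0.645, 0.001]
force: [-0.2, -0.2, -0.7]
grip_width: 0.5
grip_force: 0.0
```

```bash
cat > c.py <<'E'
from fit import *
np.set_printoptions(precision=2,suppress=True)
a=save("scene","s9");b=save("top","t9");s=sense();print(s["force"],s["eef_pos"],s["time_s"])
e=np.array([516.7,395.3,0])+2.0*cyv
for cam in("scene","top"):
    print(cam,[(r["xy"],round(r["score"],2)) for r in spot_point(cam,"cell_mid")],[(r["xy"],round(r["score"],2)) for r in spot_point(cam,"contact_face")])
    for q in trace(cam,"cell_mid")[:2]:
        ys,xs=np.where(q["mask"]);v=np.linalg.svd(np.c_[xs-xs.mean(),ys-ys.mean()],full_matrices=False)[2][0];print(q["score"],q["mask"].sum(),xs.mean(),ys.mean(),"slope",v[1]/v[0])
    for z in(33,38):
        c=e+[0,0,z];mm=render(cam,[cyl(c+32*cyv,c-32*cyv)],(100,120,260,250));Y,X=np.mgrid[120:250,100:260];k=proj(cam,c+30*cyv)-proj(cam,c-30*cyv);print(z,mm.sum(),(X*mm).sum()/mm.sum(),(Y*mm).sum()/mm.sum(),k[1]/k[0])
g=cv2.cvtColor(a,cv2.COLOR_RGB2GRAY);np.savetxt("/dev/stdout",g[149:179,146:178],fmt="%3d")
E
python3 c.py
```

```text
[-0.7  -0.47 -0.11] [492.44 258.11 177.96] 27.6667
scene [([161.0, 168.1], 0.48)] [([167.1, 166.6], 0.39)]
33 135.42188 159.49948078920042 165.24195223260645 0.46323171463881185
38 135.09375 159.26867915799212 164.05193152903075 0.46146796206933305
top [] []
33 197.73438 131.98237850651915 209.06866851047016 0.17254678444317087
38 198.45312 131.51310920399968 208.87426186914416 0.1725404755813592
108 109 110 110 122 129 135 137 133 128 126 114 102 113 142 153 153 155 154 155 149 142 141 146 152 154 156 155
110 111 111 110 111 114 115 116 123 122 127 129 128 121 116 104  90 108 140 150 155 155 156 155 155 154 154 157 155 157 157 158
115 116 119 118 123 127 130 127 127 126 121 117 111  99  86  74  63  81 113 138 150 153 155 158 155 156 155 157 157 155 156 156
125 130 130 130 127 129 123 121 117 108  95  84  74  62  54  48  43  52  77 109 138 152 155 156 159 157 156 156 157 154 156 157
112 118 122 122 116 110  93  87  79  68  57  54  45  43  41  43  43  40  49  73 108 139 151 156 156 157 156 156 157 158 157 156
 77  85  86  87  78  69  60  62  64  63  49  43  40  37  40  41  42  39  41 
[... 2039 characters left out ...]
 182 166 148 137 123 124 137 155 179 198 212 203 197 196 202
 49  65  90 118 150 183 198 210 216 213 206 201 194 189 180 180 194 197 195 180 162 145 155 173 190 196 202 203 197 198 203 210
 40  40  50  61  85 116 150 180 198 211 214 214 206 201 195 194 193 196 199 197 194 186 182 188 204 198 198 200 206 201 201 191
 40  41  41  41  48  59  85 116 147 180 199 211 217 214 206 202 195 194 201 199 199 203 209 205 199 196 194 204 208 197 176 146
 39  40  39  39  40  40  47  59  83 115 148 181 200 209 215 213 206 201 201 195 196 195 197 197 203 208 195 197 188 164 127  88
 36  37  35  41  37  37  38  41  49  58  84 114 148 181 196 208 215 214 208 202 197 190 186 197 207 211 193 170 134 101  73  51
```

```bash
cat > d.py <<'E'
from fit import *
np.set_printoptions(precision=2,suppress=True)
gs=[]
for i in range(4): gs.append(cv2.cvtColor(capture("scene"),cv2.COLOR_RGB2GRAY).astype(float))
g=np.mean(gs,0);cv2.imwrite("pics/avg.png",g)
cols=np.arange(156,166);obs=[]
for c in cols:
    col=g[150:172,c];i=np.where((col[:-1]<80)&(col[1:]>=80))[0];i=i[-1] if len(i) else 0
    obs.append(150+i+(80-col[i])/(col[i+1]-col[i]))
obs=np.array(obs);print("obs",obs,np.polyfit(cols-160,obs,1))
print("left profile rows 158..163"); print(g[156:166,146:156].round(0))
e=np.array([516.7,395.3,0])+2.0*cyv
for z,t in((33,0),(33,.06),(33,.1),(35.5,0),(37,.1),(36,.1)):
    a=cyv*np.cos(t)+np.array([0,0,np.sin(t)]);c=e+[0,0,z]
    m=render("scene",[cyl(c-32.5*a,c+30.5*a),cyl(c+30.5*a,c+32.5*a,5)],(100,120,260,250))
    top=[120+130-m[:60,k-100].sum()-(130-60) -.5 for k in cols]  # row where area begins, approx
    print(z,t,np.polyfit(cols-160,top,1),"left end col",[x for x in range(140,170) if m[:,x-100].sum()>1][0])
E
python3 d.py
```

```text
obs [158.81 159.6  160.19 160.65 161.18 161.64 162.16 162.6  163.13 163.57] [  0.51 161.1 ]
left profile rows 158..163
[[112. 118. 121. 122. 119. 110.  95.  88.  80.  70.]
 [ 78.  85.  89.  86.  80.  70.  60.  62.  66.  63.]
 [ 46.  53.  54.  52.  52.  54.  68.  85.  94.  91.]
 [ 39.  40.  42.  47.  66.  90. 107. 116. 106.  98.]
 [ 40.  43.  55.  83. 118. 134. 120. 115. 115. 112.]
 [ 47.  74. 112. 145. 167. 154. 122. 120. 125. 124.]
 [ 62. 120. 176. 195. 188. 151. 121. 124. 129. 129.]
 [ 64. 127. 191. 212. 186. 143. 120. 123. 128. 128.]
 [ 59. 120. 183. 202. 182. 147. 116. 114. 120. 124.]
 [ 54. 104. 162. 190. 187. 171. 143. 120. 113. 117.]]
33 0 [ -0.01 171.33] left end col 151
33 0.06 [  0.  171.1] left end col 151
33 0.1 [  0.01 170.87] left end col 151
35.5 0 [  0.01 171.26] left end col 151
37 0.1 [  0.01 170.88] left end col 151
36 0.1 [  0.01 170.88] left end col 151[ WARN:0@3.069] global loadsave.cpp:1063 imwrite_ Unsupported depth image for selected encoder is fallbacked to CV_8U.
```

Run:
```python
from fit import *
np.set_printoptions(precision=2,suppress=True)
cols=np.arange(156,166)
def edge(c,a):
    m=render("scene",[cyl(c-32.5*a,c+30.5*a),cyl(c+30.5*a,c+32.5*a,5)],(100,120,260,250));o=[]
    for k in cols:
        q=m[:,k-100];i=np.where((q[:-1]<.5)&(q[1:]>=.5))[0][0];o.append(120+i+(.5-q[i])/(q[i+1]-q[i]))
    return np.polyfit(cols-160,o,1),[x for x in range(140,170) if m[:,x-100].sum()>1][0]
e=np.array([516.7,395.3,0])+2.0*cyv
for z,t,dy,yw2 in((33,0,0,0),(33,.06,0,0),(33,.12,0,0),(36,0,0,0),(36,.1,0,0),(33,0,0,.05),(33,0,0,-.05),(33,0,4,0)):
    h=R.from_rotvec([0,0,yw2]).apply(cyv);a=h*np.cos(t)+np.array([0,0,np.sin(t)]);print(z,t,dy,yw2,*edge(e+[0,0,z]+dy*cyv,a))
```

```text
33 0 0 0 [  0.45 161.41] 151
33 0.06 0 0 [  0.52 161.35] 151
33 0.12 0 0 [  0.59 161.18] 151
36 0 0 0 [  0.46 160.72] 151
36 0.1 0 0 [  0.56 160.62] 151
33 0 0 0.05 [  0.41 161.43] 151
33 0 0 -0.05 [  0.51 161.35] 151
33 0 4 0 [  0.46 161.4 ] 150
```

Run:
```python
from h import *
e=np.array([516.7,395.3,0])+2.0*cyv
print(sense()["time_s"])
w=rel(e+15*cyv+[0,0,110],MC); rel(e+15*cyv+[0,0,68],MC,w); rel(w[0],MC)
```

```text
28.1667
shift cm [15.69  0.11  6.77] rot [-0.     0.001 -0.   ] rows 4.1
shift cm [0.  0.  4.2] rot [0. 0. 0.] rows 1.0
shift cm [15.69  0.11  6.77] rot [-0.     0.001 -0.   ] rows 4.1
```

>>> step_arm:
  commands: "0 8 0.1 3 0 0 0;0 15.7 0.1 6.8 0 0 0;0 15.7 0.1 6.8 0 0 0;0 15.7 0.1 6.8 0 0 0;0 15.7 0.1 6.8 0 0 0;0 15.7 0.1 9 0 0 0;0 15.7 0.1 10.5 0 0 0;0 15.7 0.1 11 0 0 0;0 15.7 0.1 11 0 0 0;0 15.7 0.1 11 0 0 0"

```text
time_s: 29.0
eef_pos: [519.9, 412.0, 68.7]
ee_rot: [0.0, 0.764, 0.645, 0.0]
force: [-0.0, -0.1, -0.1]
grip_width: -0.003
grip_force: 0.0
```

>>> step_arm:
  commands: "0 0 0 0.2 0 0 0;0 0 0 0.3 0 0 0;0 0 0 0.3 0 0 0;0 0 0 0.3 0 0 0"

```text
time_s: 29.33
eef_pos: [519.7, 412.1, 65.2]
ee_rot: [0.0, 0.764, 0.646, 0.0]
force: [-0.1, -0.5, 0.4]
grip_width: 0.003
grip_force: 0.0
```

>>> step_arm:
  commands: "0 0 0 0.1 0 0 0;0 0 0 0.1 0 0 0;0 0 0 0.1 0 0 0"

```text
time_s: 29.58
eef_pos: [519.7, 412.1, 64.2]
ee_rot: [0.0, 0.764, 0.646, 0.0]
force: [-0.6, -0.2, 3.8]
grip_width: 0.004
grip_force: 1.8
```

>>> step_arm:
  commands: "0 0 0 0.1 0 0 0;0 0 0 0.1 0 0 0;0 0 0 0.1 0 0 0"

```text
time_s: 29.83
eef_pos: [519.9, 412.2, 64.0]
ee_rot: [0.0, 0.764, 0.646, 0.0]
force: [-1.2, -2.5, 9.2]
grip_width: 0.001
grip_force: 4.7
```

>>> step_arm:
  commands: "0 0 0 0.1 0 0 0;0 0 0 0.1 0 0 0;0 0 0 0.1 0 0 0"

```text
time_s: 30.08
eef_pos: [520.0, 412.2, 63.8]
ee_rot: [0.0, 0.764, 0.646, 0.001]
force: [-3.6, -3.5, 14.4]
grip_width: -0.002
grip_force: 7.2
```

>>> step_arm:
  commands: "0 0 0 -0.8 0 0 0;0 -1.5 0 -0.8 0 0 0;0 -3 0 -0.8 0 0 0;0 -3 0 -0.8 0 0 0;0 -3 0 -0.4 0 0 0;0 -3 0 -0.2 0 0 0;0 -3 0 -0.2 0 0 0;0 -3 0 -0.2 0 0 0"

```text
time_s: 30.75
eef_pos: [514.7, 382.9, 63.9]
ee_rot: [0.0, 0.764, 0.646, -0.0]
force: [-0.8, -2.5, 4.6]
grip_width: 0.004
grip_force: 2.4
```

>>> step_arm:
  commands: "0 0 0 0.1 0 0 0;0 0 0 0.1 0 0 0;0 0 0 0.1 0 0 0"

```text
time_s: 31.0
eef_pos: [514.8, 382.9, 63.7]
ee_rot: [0.0, 0.764, 0.646, 0.0]
force: [-2.8, -4.4, 10.6]
grip_width: -0.0
grip_force: 5.4
```

>>> step_arm:
  commands: "0 0 0 0.1 0 0 0;0 0 0 0.1 0 0 0;0 0 0 0.1 0 0 0"

```text
time_s: 31.25
eef_pos: [514.9, 382.9, 63.6]
ee_rot: [0.001, 0.764, 0.646, 0.0]
force: [-4.9, -5.6, 16.4]
grip_width: -0.001
grip_force: 8.2
```

>>> step_arm:
  commands: "0 0 0 -1 0 0 0;0 0 0 -3 0 0 0;0 0 0 -6 0 0 0;0 -4 0 -10 0 0 0;0 -20 0 -14 0 0 0;0 -20 0 -14 0 0 0;0 -30 0 -14 0 0 0;0 -38 0 -14 0 0 0;0 -38 0 -14 0 0 0;0 -38 0 -14 0 0 0;0 -38 0 -14 0 0 0;0 -38 0 -14 0 0 0;0 -38 0 -14 0 0 0"

```text
time_s: 32.33
eef_pos: [451.0, 5.0, 202.5]
ee_rot: [0.001, 0.764, 0.645, -0.0]
force: [0.4, 0.5, 0.0]
grip_width: -0.002
grip_force: 0.0
```

Run:
```python
from fit import *
np.set_printoptions(precision=2,suppress=True)
a=save("scene","s10");b=save("top","t10");s=sense();print(s["force"],s["eef_pos"],s["time_s"])
e=np.array([516.7,395.3,0])+2.0*cyv
for cam in("scene","top"):
    for l in("cell_mid","contact_face","fixed_face","seat","charger"): print(cam,l,[(r["xy"],round(r["score"],2)) for r in spot_point(cam,l)][:3])
    for q in trace(cam,"cell_mid")[:3]:
        ys,xs=np.where(q["mask"]);v=np.linalg.svd(np.c_[xs-xs.mean(),ys-ys.mean()],full_matrices=False)[2][0];print("mask",q["score"],q["mask"].sum(),xs.mean(),ys.mean(),"slope",v[1]/v[0])
    for z,w in((33,32),):
        c=e+[0,0,z];mm=render(cam,[cyl(c+w*cyv,c-w*cyv)],(100,120,260,250));Y,X=np.mgrid[120:250,100:260];k=proj(cam,c+30*cyv)-proj(cam,c-30*cyv);print("model",mm.sum(),(X*mm).sum()/mm.sum(),(Y*mm).sum()/mm.sum(),k[1]/k[0])
mt=tm("top",("charger",(137,210)));print(fit(CHG,[("top",mt)],[517,398,-.167]))
print(cv2.cvtColor(b,cv2.COLOR_RGB2GRAY)[198:222,112:162])
```

```text
[-0.29 -0.13  0.5 ] [451.47   5.41 202.48] 32.4333
scene cell_mid [([217.6, 195.7], 0.53), ([160.3, 170.0], 0.43)]
scene contact_face [([216.8, 193.7], 0.69), ([167.5, 170.4], 0.39)]
scene fixed_face [([152.4, 161.4], 0.84)]
scene seat [([157.7, 164.4], 0.94)]
scene charger [([160.8, 171.2], 0.96), ([374.6, 247.3], 0.57)]
model 135.42188 159.49948078920042 165.24195223260645 0.46323171463881185
top cell_mid [([131.0, 207.7], 0.62), ([365.3, 218.9], 0.58)]
top contact_face [([142.0, 211.0], 0.49)]
top fixed_face [([125.8, 208.2], 0.88)]
top seat [([133.7, 209.7], 0.62)]
top charger [([134.8, 210.6], 0.57)]
mask 0.59 191 131.52879581151834 208.7329842931937 slope 0.13313627943115341
model 197.73438 131.98237850651915 209.06866851047016 0.17254678444317087
(array([517.62, 397.06,  -0.18]), np.float64(0.09003013328896525))
[[ 29  27  22 ... 153 167 170]
 [ 28  28  22 ...  97 125 154]
 [ 29  25  22 ...  44  64  96]
 ...
 [ 22  22  25 ...  32  32  35]
 [ 19  19  24 ...  32  30  37]
 [ 16  21  19 ...  32  32  35]]
```

```bash
python3 -c "
from rig import *
print(finish_job())"
```

```text
the job is handed in; nothing more can be done
None
```

The cell was parked in the trough, regripped by its side, loaded level in the charger and released, and the job is handed in at about 32 s; contact travel was judged by force and spares and otoscope weren't re-measured.

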